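# Hang a primed bracket under the curing lamp

## Robot

A 6-joint arm with a two-finger parallel gripper is mounted at the origin on the work surface. World frame = base frame: x ahead of the robot, y to its left, z up, the work surface at z = 0. Lengths are in m, angles in degrees, forces in N, time in s.
With the tool pointing down it reaches from about 0.375 to 0.975 m from the base axis. Payload 3.8 kg.
Tool frame: the origin (TCP) lies midway between the tips of the shut fingers; the grasp point (between the pads) lies 19 mm behind it; z points along the fingers, x is the direction in which the jaws open and shut, and the axes are right-handed (so a half turn about z gives the same grasp; the last joint's range is limited). The gripper opens to 85 mm and grips with 20 to 120 N. Pads are 22 mm wide; open, the fingers measure 114 mm over their backs; the gripper's body (76 mm by 85 mm) begins 54 mm behind the grasp point. The pads swing forward as they close: fully open they stand 13 mm farther back than shut.
Start: joints at [-66.744, 15.12, 91.902, -0, 72.978, -2.114], TCP at [0.289, -0.61, 0.231] pointing down, gripper open.
Joint ranges: [-150.88, 150.88], [-54.13, 125.18], [17.81, 147.31], [-75.09, 255.09], [0, 152.58], [-146.25, 146.25]. Speed limits (degrees/s): [147.25, 147.25, 180, 180, 180, 180].

## Interface

Orientations are given as [roll, pitch, yaw] about the fixed x, y, z axes, in that order (R = Rz(yaw) Ry(pitch) Rx(roll)).
In Python, from bench import * gives the robot as it stands.
- The arm moves only by the tool play_rows, never from a script. Its argument "rows" is a list of rows, each a list of 7 numbers: the finger opening in cm, from 0 to 8.54, then the shift along the tool's x, y, z in cm, then the turn, a rotation vector about the tool's x, y, z in degrees. A call has 1 to 8 rows; each row is the pose to reach, as a shift and turn from the pose commanded when the call began, along the tool's axes at that moment; what a row does not reach only later rows make up. A row lasts 1/12 s, in which the tool goes at most 41.7 mm and 7.16 degrees, less where a joint would pass 70% of its speed; a pose out of reach is approached as far as the arm can. A call with a gripper value outside its range is refused whole. The fingers move at their own pace and stop on an object; "newtons" is the grip in N (left out, the last holds). Time passes only in rows, so rows that repeat a pose let the fingers close. It gives the time, the measured TCP pose, the force and the opening at its end, in the units of the state.
- get_state(): the state, without advancing time (a new reading comes with each control period).
- grab_frame(name): name is "side" or "top" or "wrist"; returns a dict with "img" (384x512x3 uint8, red, green, blue), "fx", "fy", "cx", "cy" (pixels), "view" (4x4, takes a point from world to camera coordinates). Camera axes: x right, y down, z forward; pixel columns grow to the right and rows downward; lengths in m; the calibration is good to about 2 mm. A picture is of the moment at which its call begins. There is no depth.
- job_done(): hands the job in, once; it reports no verdict.
The state is a dict: "clock": time; "joint_pos": joint angles; "joint_vel": joint speeds; "joint_torque": joint torques, N m; "eef_pos": TCP position; "ee_rot": TCP orientation; "wrist_force": force on the tool from outside, world axes, zero at the start; "moment": the same for the moment, N m; "gripper_width": opening from 0.0 (shut) to 1.0 (fully open).
Only numpy, scipy, OpenCV 4.12 (cv2) and the standard library are available. Lean on these libraries where they do the work, as an engineer would, in place of code of your own. Each camera call takes 0.05 s, during which the arm holds its last target.

## Task

Take the carrier with the dull-red bracket off the blue trestle and hook it onto the rail at the green strip. Then slide it along, without lifting it off the rail, to the yellow strip under the lamp until it drops into the notch in the rail there, and leave it hanging free in the notch. Do not bump the lamp, and leave the other carriers and everything else on the bench where they are.

Things in the scene. Friction and masses are not known exactly. Their poses are not given: they have to be found in the camera images.
- red_grip (a point): Centre of the orange grip tab of the carrier with the dull-red bracket, the one to move (rigid, smooth steel, hook 26 mm long along its own y, about 0.45 kg). Tab 32 (x) x 12 (y) x 32 (z) mm: grip it across its 12 mm, fingers closing along y. Axes: z up, y along the rail it hangs on, x from tab to hook (the tab is on the robot's side). Hung, it is balanced and plumb.
- red_seat (a point): Same carrier: centre of the underside of its hook's bridge, the face that sits on a rail; 55 mm in +x from the tab's centre and 1 mm below it. The hook is an upside-down U, 17 mm wide inside along x: at +x an outward-flared lip reaching 25 mm below this face, at -x a leg reaching 80 mm below it; the bridge is 10 mm thick.
- red_work (a point): Centre of the dull-red bracket on the carrier, 80 x 36 x 66 mm (x, y, z), 6 mm in +x and 108 mm below red_seat: right under the rail, its top 75 mm below the seat. So when taking the carrier off or hooking it on, raise it 28 to 45 mm and move it at least 60 mm along x; do not go straight up from the rail.
- trestle_mid (a point): Middle of the top face of the low blue loading trestle's steel bar (12 mm wide in x, 20 mm high, 300 mm long along y), 165 mm above the table. The three carriers hang on it about 75 mm apart, in any order.
- rail_mid (a point): Middle of the curing station's rail, on its top face, 225 mm above the table. Fixed flat steel bar along y, 12 mm wide (x), 20 mm high; grey posts hold it at y = -280 and +280 mm and stop carriers there. Axes: z up, y along the rail from the green strip towards the lamp, x away from the robot. A low tray lies beneath.
- load (a point): Middle of the green strip on the rail's sides (100 mm long along y), at the level of the rail's top face, at y = -180 mm from rail_mid: the open part of the rail with nothing above it, where carriers are hooked on.
- band (a point): Middle of the yellow strip on the rail's sides (150 mm along y), level with the rail's top, under the lamp. One notch is cut into the rail's top, its middle within 45 mm of this point along y (place not given, to be felt): 8 mm deep, 32 mm long at its floor, 51 mm at the top, sides at 40 degrees. A loosely led carrier drops in by its weight and then resists; pushed on by over 5 N or so it rides out again.
- lamp: White lamp head fixed over the yellow strip; origin on the table right below point band, axes as rail_mid. Head: 240 mm along y, from x = -35 to +33 mm, z = 280 to 335 mm (underside about 50 mm above the rail's top); its stalk stands behind, at x = 125, y = 90 mm. A gripper on the tab must lean back towards the robot, about 30 degrees, to pass in front of the head.
- disc_seat (a point): a flat steel hook carrier like the red one (same hook, tab and offsets) carrying a dark steel disc of 72 mm: underside of its hook. Leave alone.
- blue_seat (a point): a flat steel hook carrier like the red one (same hook, tab and offsets) carrying a blue 62 mm square block: underside of its hook. Leave alone.
- tin: Grey paint tin, 90 mm across, 110 mm high, origin at its underside. Leave alone.
- jar: Jar, 60 mm across, 90 mm high, origin at its underside. Leave alone.
- tape: Yellow ring of tape lying flat, 100 mm across, 25 mm high, origin at its underside. Leave alone.
- spanner: Steel spanner lying on the table. Leave alone.
- brush: Brush lying on the table. Leave alone.
Not all that is in view belongs to the job. What is shaped like the part that bears red_grip but purple is not meant.

How it is judged (in metres and radians):
On the way, in this order (a step that is already met when the one before it is completed fails the run):
1. the red carrier's hook sits on the rail at the green strip (within 60 mm of its middle along the rail) (x of red_seat in the frame of rail_mid between -0.008 and 0.008 m and y of red_seat in the frame of load between -0.06 and 0.06 m and z of red_seat in the frame of rail_mid between -0.004 and 0.004 m), for 0.2 s.
2. still on the rail, the carrier has come along it to within 75 mm of the middle of the yellow strip (x of red_seat in the frame of rail_mid between -0.008 and 0.008 m and y of red_seat in the frame of band between -0.075 and 0.075 m and z of red_seat in the frame of rail_mid between -0.012 and 0.01 m), for 0.1 s.
At the end, for the whole second after the job is handed in: the red carrier hangs free and still in the notch: the underside of its hook 5 to 11.5 mm below the rail's top, within 8 mm of the rail's centre line and within 60 mm of the middle of the yellow strip, upright within 7 degrees, let go (x of red_seat in the frame of rail_mid between -0.008 and 0.008 m and y of red_seat in the frame of band between -0.06 and 0.06 m and z of red_seat in the frame of rail_mid between -0.0115 and -0.005 m and angle between red_seat's own z axis and vertical below 0.12 rad and linear speed of red below 0.02 m/s and contact force between the fingers and red below 0.1 N); the robot touches nothing.
It fails at once if the red carrier is lifted off the rail by more than 14 mm anywhere between the green strip and the far end of the yellow strip (x of red_seat in the frame of rail_mid between -0.012 and 0.012 m and y of red_seat in the frame of load above 0.075 m and y of red_seat in the frame of band below 0.1 m and z of red_seat in the frame of rail_mid between 0.014 and 0.2 m).
It fails at once if the lamp is pushed with more than 5 N (contact force between lamp and the arm above 5 N or contact force between lamp and the fingers above 5 N or contact force between lamp and red above 5 N).
It fails at once if another carrier is shifted by more than 25 mm (distance of any of disc_seat, blue_seat from where it was at the start of the episode above 0.025 m).
It fails at once if something else on the bench is shifted by more than 30 mm (distance of any of tin, jar, tape, spanner, brush from where it was at the start of the episode above 0.03 m).
It also fails if it takes over 58 s, if anything falls off the work surface, if the arm or the gripper's body presses on something with over 40 N, if the wrist force passes 120 N, or if a joint passes its speed limit or range.

## Working session

There is one attempt and no reset: what is moved stays moved. The work goes in short steps, Python scripts to look and compute and a tool call to move; the robot and the scene stay as the last step left them, time stands still between calls to the robot, and variables do not carry over. Pictures are saved under pics/ and viewed, and the job is handed in when it is done.

Besides the shell and the picture viewer there is one more tool, called after ">>>" as name([rows], argument=value, ...), one row to a line, values as JSON. play_rows: Moves the arm, as the interface text tells. Its arguments: {"type":"object","properties":{"rows":{"type":"array"},"newtons":{"type":"number"}},"required":["rows"]}

```bash
mkdir -p pics; ls
python3 - <<'E'
from bench import *
import cv2,numpy as np
print(get_state())
for n in ["side","top","wrist"]:
    f=grab_frame(n); cv2.imwrite(f"pics/{n}0.png",f["img"][:,:,::-1]); print(n,f["fx"],f["fy"],f["cx"],f["cy"]); print(np.round(f["view"],4).tolist())
E
```

```text
pics
{'clock': 0.0, 'joint_pos': array([-6.67450636e+01,  1.51690374e+01,  9.19817783e+01,  8.66809917e-05,
        7.29804218e+01, -2.11480687e+00]), 'joint_vel': array([-0.10861534,  0.01618607,  0.01238963,  0.11217888,  0.02237622,
        0.0516403 ]), 'joint_torque': array([ 1.30152605e-05, -5.15116417e+01, -3.67315793e+01, -2.05498659e-04,
        1.28521599e-02,  2.37003871e-05]), 'eef_pos': array([ 0.28890402, -0.6092151 ,  0.22995855]), 'ee_rot': array([-1.79995074e+02,  1.31145102e-01, -6.46302766e+01]), 'wrist_force': array([-0.34142133, -0.29311217, -0.00348883]), 'moment': array([-0.02652317, -0.03369916, -0.0180895 ]), 'gripper_width': 1.0012164452611427}
side 380.0326197243538 380.0326197243538 256.5194193448882 190.8909167055261
[[-0.776, -0.6307, 0.0019, 0.3997], [-0.4893, 0.6002, -0.6327, 0.337], [0.3979, -0.4919, -0.7744, 0.8734], [0.0, 0.0, 0.0, 1.0]]
top 480.2725970067513 480.2725970067513 253.42834859876962 192.663200650637
[[-0.0484, -0.9988, -0.0034, 0.024], [-0.9748, 0.048, -0.2176, 0.5512], [0.2175, -0.0072, -0.976, 1.6121], [0.0, 0.0, 0.0, 1.0]]
wrist 279.8620741319512 279.8620741319512 256.50066405741285 191.6261913707956
[[0.4287, -0.9035, -0.0012, -0.6733], [-0.8583, -0.4076, 0.3118, -0.0399], [-0.2822, -0.1326, -0.9502, 0.3807], [0.0, 0.0, 0.0, 1.0]]
```

View pics/side0.png

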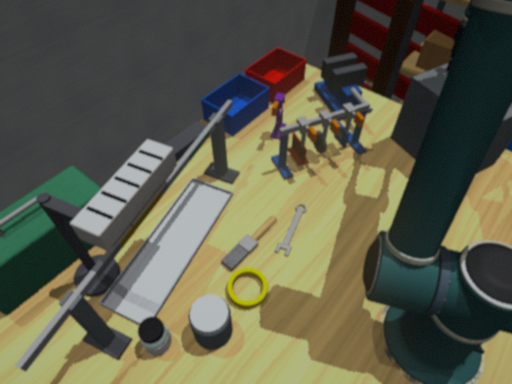

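View pics/top0.png

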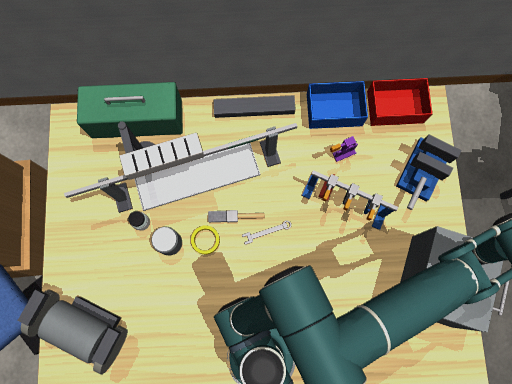

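View pics/wrist0.png

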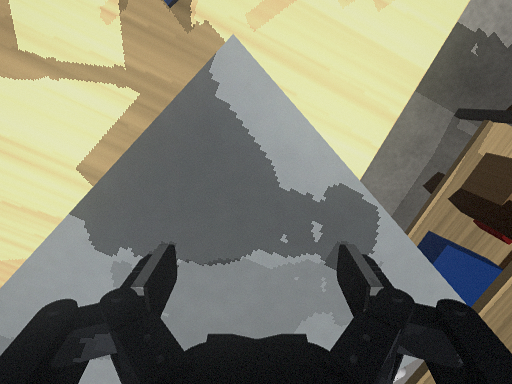

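The side and top views show the trestle with three carriers (top image around (345,195)), the rail from (70,193) to (295,128), and the lamp head around (160,155). I'll zoom in for detail.

Run:
```python
import cv2
a=cv2.imread("pics/top0.png"); b=cv2.imread("pics/side0.png")
z=lambda im,x0,x1,y0,y1,s,n:cv2.imwrite(n,cv2.resize(im[y0:y1,x0:x1],None,fx=s,fy=s,interpolation=cv2.INTER_CUBIC))
z(a,290,410,130,235,6,"pics/zt.png"); z(b,255,385,80,185,6,"pics/zs.png"); z(a,60,310,115,215,3.2,"pics/zr.png"); z(b,10,250,90,370,2.1,"pics/zsr.png")
```

```text
(no output)
```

View pics/zt.png

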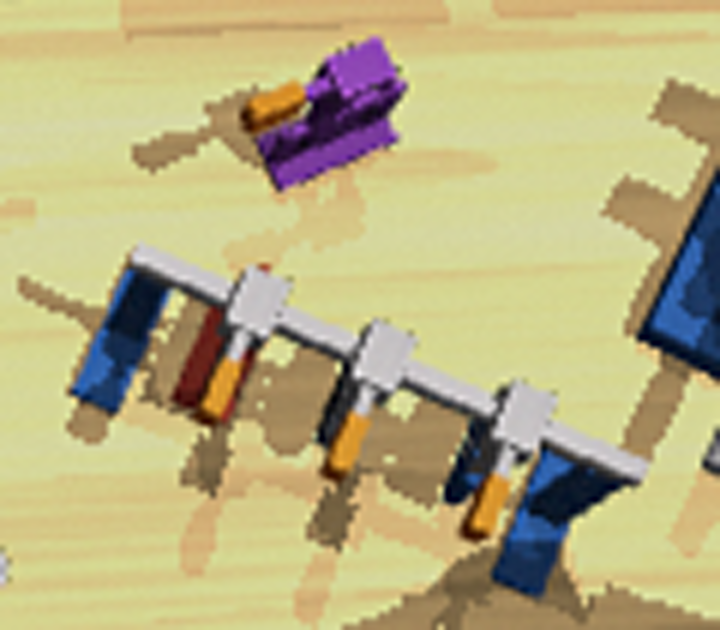

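View pics/zs.png

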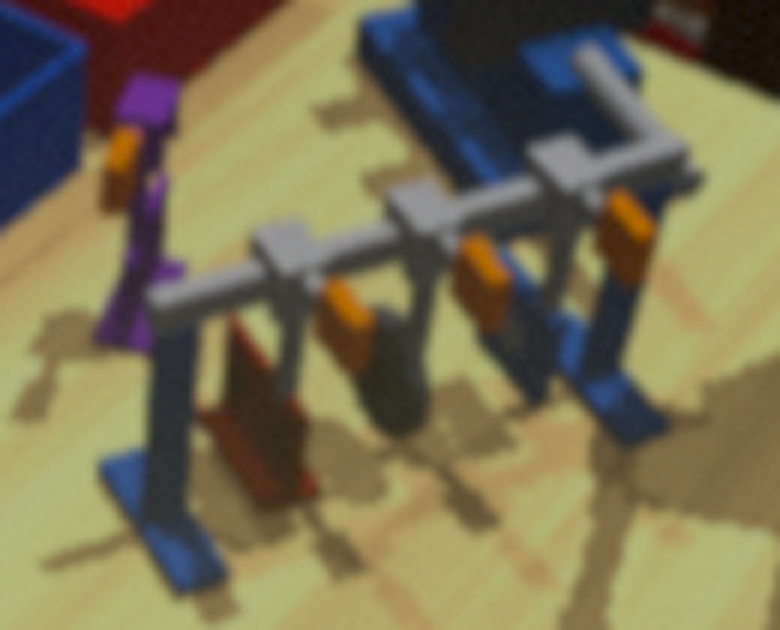

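View pics/zr.png

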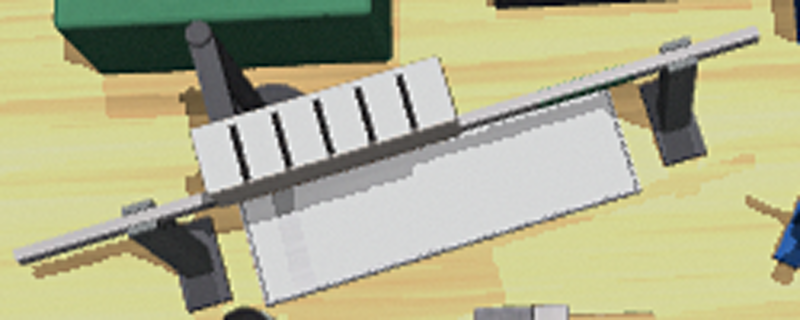

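View pics/zsr.png

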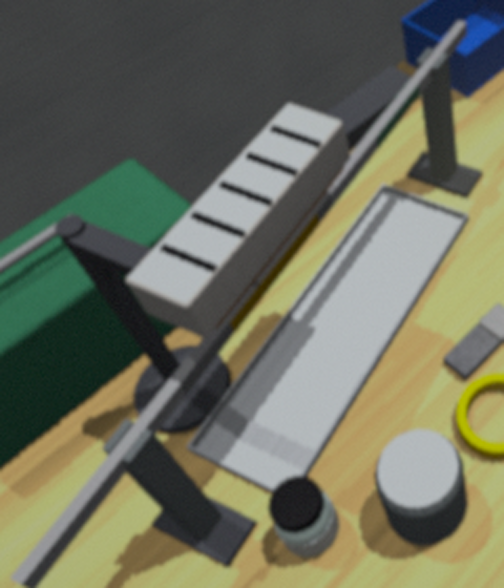

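```bash
cat > h.py <<'E'
import numpy as np,cv2
from bench import *
def pl(f,u,v,z):
    V=np.array(f["view"]);R=V[:3,:3];C=-R.T@V[:3,3]
    d=R.T@np.array([(u-f["cx"])/f["fx"],(v-f["cy"])/f["fy"],1.]);return C+d*(z-C[2])/d[2]
def ray(f,u,v):
    V=np.array(f["view"]);R=V[:3,:3]
    d=R.T@np.array([(u-f["cx"])/f["fx"],(v-f["cy"])/f["fy"],1.]);return -R.T@V[:3,3],d/np.linalg.norm(d)
def tri(f,p,g,q):
    A=np.zeros((3,3));b=np.zeros(3);L=[ray(f,*p),ray(g,*q)]
    for C,d in L:
        M=np.eye(3)-np.outer(d,d);A+=M;b+=M@C
    X=np.linalg.solve(A,b);return X,[round(1e3*np.linalg.norm((np.eye(3)-np.outer(d,d))@(X-C)),1) for C,d in L]
def proj(f,X):
    V=np.array(f["view"]);c=V[:3,:3]@np.array(X)+V[:3,3];return np.array([f["fx"]*c[0]/c[2]+f["cx"],f["fy"]*c[1]/c[2]+f["cy"]])
E
python3 - <<'E'
from h import *
np.set_printoptions(precision=4,suppress=True)
t=grab_frame("top");s=grab_frame("side")
# rail ends top-face: zoom coords
zr=lambda x,y:(60+(x+.5)/3.2-.5,115+(y+.5)/3.2-.5)
zt=lambda x,y:(290+(x+.5)/6-.5,130+(y+.5)/6-.5)
zs=lambda x,y:(255+(x+.5)/6-.5,80+(y+.5)/6-.5)
zq=lambda x,y:(10+(x+.5)/2.1-.5,90+(y+.5)/2.1-.5)
L=pl(t,*zr(17,254),.225);R=pl(t,*zr(757,35),.225);print("rail top",L,R,np.linalg.norm(L-R),(L+R)/2)
L2=pl(s,*zq(27,577),.225);R2=pl(s,*zq(461,25),.225);print("rail side",L2,R2,np.linalg.norm(L2-R2),(L2+R2)/2)
# trestle
A=pl(t,*zt(136,255),.165);B=pl(t,*zt(645,470),.165);print("tre",A,B,np.linalg.norm(A-B),(A+B)/2)
A=pl(s,*zs(152,300),.165);B=pl(s,*zs(680,150),.165);print("tre s",A,B,np.linalg.norm(A-B),(A+B)/2)
for n,f in(("top",t),("side",s)):
    h=cv2.cvtColor(f["img"],cv2.COLOR_RGB2HSV)
    m=cv2.inRange(h,(8,150,60),(22,255,255));c=cv2.connectedComponentsWithStats(m)
    for i in range(1,c[0]):
        if c[2][i,4]>12:print(n,c[2][i],c[3][i],pl(f,*c[3][i],.182))
    m=cv2.inRange(h,(23,180,60),(33,255,255));c=cv2.connectedComponentsWithStats(m)
    for i in range(1,c[0]):
        if c[2][i,4]>8:print(n,"yel",c[2][i],c[3][i],pl(f,*c[3][i],.215))
    m=cv2.inRange(h,(45,80,30),(85,255,255));c=cv2.connectedComponentsWithStats(m)
    for i in range(1,c[0]):
        if c[2][i,4]>8:print(n,"grn",c[2][i],c[3][i],pl(f,*c[3][i],.215))
# bridge top centre of red (z=.175)
print("bridge",pl(t,*zt(258,303),.175),pl(s,*zs(287,247),.175),[pl(t,*zt(*p),.175) for p in((384,355),(525,415))])
# lamp top face corners z .335
print("lamp",[pl(t,*zr(*p),.335) for p in((192,130),(437,57),(460,125),(212,197))])
print("lamps",[pl(s,*zq(*p),.335) for p in((130,280),(290,104),(342,124),(187,303))])
E
```

```text
rail top [0.5397 0.5887 0.225 ] [ 0.7301 -0.1506  0.225 ] 0.7633523780967768 [0.6349 0.219  0.225 ]
rail side [0.5342 0.5858 0.225 ] [ 0.7305 -0.1438  0.225 ] 0.7554854497704367 [0.6323 0.221  0.225 ]
tre [ 0.5882 -0.1988  0.165 ] [ 0.4551 -0.4638  0.165 ] 0.2965115630791718 [ 0.5217 -0.3313  0.165 ]
tre s [ 0.5896 -0.1963  0.165 ] [ 0.451  -0.4545  0.165 ] 0.29306099866262264 [ 0.5203 -0.3254  0.165 ]
top [330 144  11   9  60] [334.8833 147.6833] [ 0.663  -0.2771  0.182 ]
top [322 190   9  11  55] [326.0545 194.9091] [ 0.5058 -0.2352  0.182 ]
top [343 199   9  12  53] [346.9245 204.2075] [ 0.4721 -0.2995  0.182 ]
top [367 209   8  11  54] [370.4815 214.1667] [ 0.4361 -0.3715  0.182 ]
top yel [191 226  29  28 260] [204.4    239.4846] [0.3768 0.1566 0.215 ]
top grn [  77   82  105   56 4907] [129.946  109.1938] [0.8178 0.3897 0.215 ]
side [427  30  27  19 208] [440.0481  39.1779] [ 0.424  -0.9265  0.182 ]
side [293  73  11  15  18] [299.5556  80.3889] [ 0.6693 -0.4042  0.182 ]
side [271 101   7  14  70] [274.2714 107.2286] [ 0.65  -0.248  0.182]
side [355 112   9  15 102] [359.0392 11
[... 1289 characters left out ...]
.0871 0.215 ]
side grn [412 303   5   6  10] [413.9 305.7] [0.0778 0.0801 0.215 ]
side grn [396 344  10   7  20] [400.8 346.4] [0.0643 0.1625 0.215 ]
side grn [401 347  27  23 116] [410.6293 356.819 ] [0.0439 0.1678 0.215 ]
side grn [421 350   4   6  10] [422.7 352.3] [0.0311 0.1479 0.215 ]
bridge [ 0.5555 -0.2615  0.175 ] [ 0.5559 -0.2577  0.175 ] [array([ 0.5232, -0.3271,  0.175 ]), array([ 0.4865, -0.3997,  0.175 ])]
lamp [array([0.6229, 0.3881, 0.335 ]), array([0.6827, 0.1607, 0.335 ]), array([0.6155, 0.141 , 0.335 ]), array([0.5581, 0.3691, 0.335 ])]
lamps [array([0.618 , 0.3897, 0.335 ]), array([0.6793, 0.1635, 0.335 ]), array([0.6176, 0.15  , 0.335 ]), array([0.5621, 0.3735, 0.335 ])]
```

```bash
cat >> h.py <<'E'
from scipy.spatial.transform import Rotation as Ro
def Rt(yaw,lean): # carrier yaw; tool x=carrier y, z leaning forward
    a,l=np.radians(yaw),np.radians(lean);cx=np.array([np.cos(a),np.sin(a),0]);cy=np.array([-np.sin(a),np.cos(a),0]);k=np.array([0,0,1.])
    z=np.sin(l)*cx-np.cos(l)*k;return np.stack([cy,np.cross(z,cy),z],1)
def cur():
    s=get_state();return np.array(s["eef_pos"]),Ro.from_euler("xyz",s["ee_rot"],degrees=True).as_matrix(),s
def to(p,R):
    p0,R0,s=cur();d=R0.T@(np.array(p)-p0)*100;r=np.degrees(Ro.from_matrix(R0.T@R).as_rotvec())
    print("shift cm",np.round(d,2),"rot",np.round(r,2));return d,r
E
python3 - <<'E'
from h import *
R=Rt(-27.5,33);tab=np.array([.507,-.235,.166])
to([.36,-.42,.34],R);to(tab+R[:,2]*(.019-.11),R);print(R[:,2])
p0,R0,s=cur();print(R0.round(3).tolist())
E
```

```text
shift cm [-14.1  -14.53 -10.92] rot [ -18.17   36.44 -122.91]
shift cm [-28.46 -32.75  -1.14] rot [ -18.17   36.44 -122.91]
[ 0.48310072 -0.25148632 -0.83867057]
[[0.428, -0.904, -0.0], [-0.904, -0.428, 0.001], [-0.001, -0.0, -1.0]]
```

>>> play_rows([
  [5, -1, -1, -2, -1, 2, -6.4],
  [5, -2, -2, -4, -2, 4, -13],
  [5, -3, -3, -6, -3, 6, -19.5],
  [5, -5, -5, -8, -4, 8, -26],
  [5, -7, -7, -10, -5, 10, -32],
  [5, -10, -10, -11, -6, 12, -38.5],
  [5, -12, -13, -11, -7, 14, -45],
  [5, -14, -14.5, -11, -8, 15, -51],
], newtons=100)

```text
clock: 0.92
eef_pos: [0.3618, -0.419, 0.343]
ee_rot: [166.5, -9.8, -11.7]
wrist_force: [0.6, 0.3, 0.5]
gripper_width: 0.586
```

Run:
```python
from h import *
R=Rt(-27.5,33);tab=np.array([.507,-.235,.166])
to(tab+R[:,2]*(.019-.12),R);print(get_state()["joint_pos"])
```

```text
shift cm [  3.53 -24.17   4.45] rot [-10.28  21.53 -71.43]
[-48.62304118 -11.53293517 109.2490924   -5.46419187  66.46186069
 -34.22412374]
```

>>> play_rows([
  [5, 0, -2, 0, -1, 2, -6.6],
  [5, 0, -4, 0, -2, 4, -13],
  [5, 0.5, -7, 0, -3, 6, -20],
  [5, 1, -10, 0.5, -4, 8, -26],
  [5, 1.5, -13, 1, -5, 10, -32.5],
  [5, 2, -16, 1.5, -6, 12, -39],
  [5, 2.5, -19, 2, -7, 14, -45.5],
  [5, 3, -21, 2.5, -8, 16, -52],
])

```text
clock: 1.58
eef_pos: [0.4429, -0.2334, 0.2733]
ee_rot: [150.3, -5.0, 42.9]
wrist_force: [-0.2, -1.1, -0.2]
gripper_width: 0.59
```

Run:
```python
from h import *
R=Rt(-27.5,33);tab=np.array([.507,-.235,.166])
to(tab+R[:,2]*(.019-.12),R);print(get_state()["joint_pos"])
```

```text
shift cm [ 2.54 -1.84  1.82] rot [ -2.44   5.9  -19.3 ]
[-26.61455591 -25.25727584 129.49525102  -8.0245379   46.50923495
 -64.20223779]
```

>>> play_rows([
  [5, 0.8, -0.6, 0.6, -0.8, 2, -6.4],
  [5, 1.7, -1.2, 1.2, -1.6, 4, -13],
  [5, 2.5, -1.8, 1.8, -2.4, 5.9, -19.3],
  [5, 2.5, -1.8, 1.8, -2.4, 5.9, -19.3],
  [5, 2.5, -1.8, 1.8, -2.4, 5.9, -19.3],
])

```text
clock: 2.0
eef_pos: [0.4575, -0.2126, 0.2515]
ee_rot: [147.1, -0.1, 61.9]
wrist_force: [0.0, 0.3, 0.1]
gripper_width: 0.585
```

Run:
```python
from h import *
R=Rt(-27.5,33);tab=np.array([.507,-.235,.166])
to(tab+R[:,2]*(.019-.12),R);to(tab+R[:,2]*(.019),R);print(get_state()["joint_pos"])
for n in ["side","top","wrist"]:
    f=grab_frame(n); cv2.imwrite(f"pics/{n}1.png",f["img"][:,:,::-1]); print(n,proj(f,tab),proj(f,tab+[0,0,.016]),proj(f,[.5555,-.2605,.165]))
```

```text
shift cm [ 0.3  -0.1   0.02] rot [-0.14  0.2  -0.57]
shift cm [ 0.34 -0.08 12.02] rot [-0.14  0.2  -0.57]
[-27.68852926 -26.13688557 133.24758963  -0.15433724  40.02509086
 -89.46601328]
side [311.90145267 134.66906644] [312.56601776 130.34106173] [302.76853459 123.01264984]
top [325.26366348 195.58615471] [325.9722928 194.5342339] [331.78637607 180.82914287]
wrist [258.99683654 187.8115452 ] [259.12720406 201.7900599 ] [258.9156888  219.60752368]
```

View pics/wrist1.png

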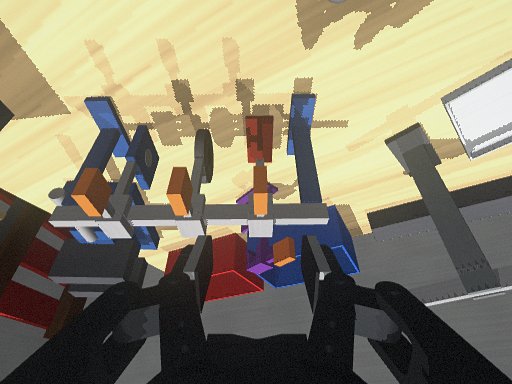

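View pics/top1.png

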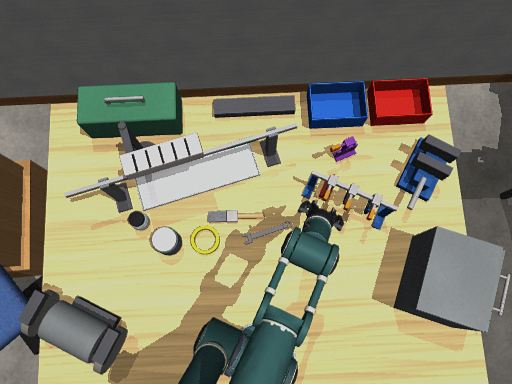

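The wrist view shows the red carrier's tab at about (260,189). I predicted (259,188), so the estimate holds. Approaching now.

>>> play_rows([
  [5, 0.3, -0.1, 2, 0, 0.2, -0.6],
  [5, 0.35, -0.1, 4.5, 0, 0.2, -0.6],
  [5, 0.35, -0.1, 7, 0, 0.2, -0.6],
  [5, 0.35, -0.1, 9.5, 0, 0.2, -0.6],
  [5, 0.35, -0.1, 11.2, 0, 0.2, -0.6],
  [5, 0.35, -0.1, 12, 0, 0.2, -0.6],
  [5, 0.35, -0.1, 12, 0, 0.2, -0.6],
  [5, 0.35, -0.1, 12, 0, 0.2, -0.6],
])

```text
clock: 2.82
eef_pos: [0.5171, -0.2399, 0.1513]
ee_rot: [147.1, 0.1, 62.7]
wrist_force: [0.2, 0.0, -0.1]
gripper_width: 0.586
```

Run:
```python
from h import *
R=Rt(-27.5,33);tab=np.array([.507,-.235,.166])
to(tab+R[:,2]*(.019),R);print(get_state()["joint_pos"])
for n in ["side","wrist"]:
    f=grab_frame(n); cv2.imwrite(f"pics/{n}2.png",f["img"][:,:,::-1]); print(n,proj(f,tab))
im=cv2.imread("pics/side2.png")[80:185,255:385];cv2.imwrite("pics/zs2.png",cv2.resize(im,None,fx=6,fy=6,interpolation=2))
```

```text
shift cm [-0.03 -0.14  0.05] rot [-0.06 -0.03  0.19]
[-2.73685822e+01 -1.03239281e+01  1.33670867e+02 -9.46238639e-02
  2.37130369e+01 -8.99976629e+01]
side [311.90145267 134.66906644]
wrist [253.49011361 259.42066964]
```

View pics/wrist2.png

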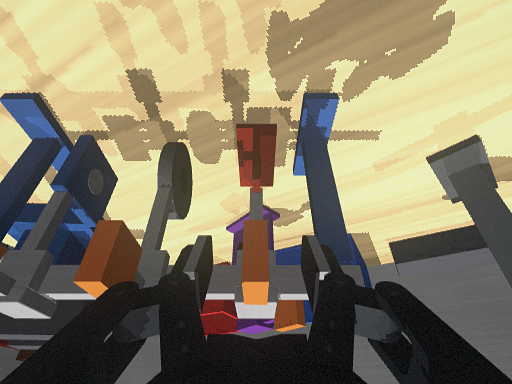

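View pics/zs2.png

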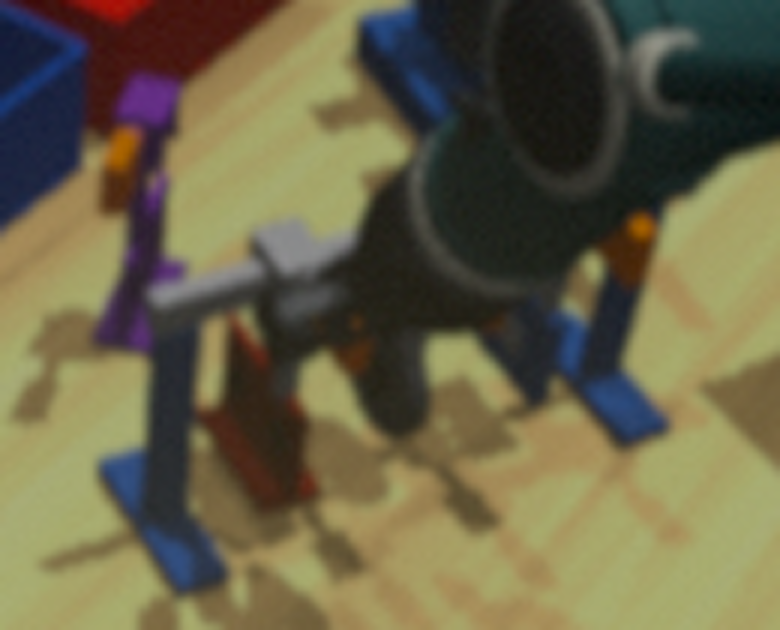

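```bash
cat > k.py <<'E'
from h import *
from scipy.optimize import least_squares
D=[((15.169,91.982,72.98),np.hypot(.28890,.60922),.22996),
((-26.137,133.248,40.025),np.hypot(.4575,.2126),.2515),((-10.324,133.671,23.713),np.hypot(.5171,.2399),.1513)]
def fk(q,p):
    a0,h,L1,L2,o,L3=p;a,b,c=np.radians([q[0],q[0]+q[1],q[0]+q[1]+q[2]])
    return a0+L1*np.sin(a)+L2*np.sin(b)+o*np.cos(b)+L3*np.sin(c), h+L1*np.cos(a)+L2*np.cos(b)-o*np.sin(b)+L3*np.cos(c)
pr=np.array([0,.39,.4,.4,0,.3])
def res(p):
    e=[]
    for q,r,z in D:
        x,y=fk(q,p);e+=[(x-r)*1e3,(y-z)*1e3]
    return np.r_[e,(p-pr)*np.array([40,4,4,4,40,4])]
P=least_squares(res,pr).x
E
python3 - <<'E'
from k import *
print(P.round(3),res(P).round(2))
def ik(r,z,lean,g=(-10,133)):
    # (j2,j3) for radial r,z ; c=180-lean
    f=lambda q:np.array(fk((q[0],q[1],180-lean-q[0]-q[1]),P))*1e3-np.array([r,z])*1e3
    s=least_squares(f,g);return s.x.round(1),(180-lean-s.x.sum()).round(1),round(s.cost,2)
r0,z0=np.hypot(.5171,.2399),.1513
for b,u in((0,0),(0,.036),(-.04,.036),(-.06,.036),(-.065,.04),(-.07,.08),(-.09,.08),(-.09,.1)):print(b,u,ik(r0+b,z0+u,33))
E
```

```text
[0.001 0.252 0.512 0.566 0.001 0.347] [-0.01  0.02  0.01 -0.02  0.    0.    0.03 -0.55  0.45  0.66  0.06  0.19]
0 0 (array([-10.3, 133.7]), np.float64(23.6), np.float64(0.0))
0 0.036 (array([-13.2, 131.7]), np.float64(28.5), np.float64(0.0))
-0.04 0.036 (array([-18.7, 135.6]), np.float64(30.0), np.float64(0.0))
-0.06 0.036 (array([-21.6, 137.5]), np.float64(31.1), np.float64(0.0))
-0.065 0.04 (array([-22.6, 137.7]), np.float64(31.9), np.float64(0.0))
-0.07 0.08 (array([-25.9, 135.3]), np.float64(37.6), np.float64(0.0))
-0.09 0.08 (array([-28.9, 137. ]), np.float64(38.9), np.float64(0.0))
-0.09 0.1 (array([-29.9, 135.4]), np.float64(41.5), np.float64(0.0))
```

>>> play_rows([
  [0.8, 0, 0, 0, 0, 0, 0],
  [0.8, 0, 0, 0, 0, 0, 0],
  [0.8, 0, 0, 0, 0, 0, 0],
  [0.8, 0, 0, 0, 0, 0, 0],
  [0.8, 0, 0, 0, 0, 0, 0],
  [0.8, 0, 0, 0, 0, 0, 0],
  [0.8, 0, 0, 0, 0, 0, 0],
  [0.8, 0, 0, 0, 0, 0, 0],
], newtons=100)

```text
clock: 3.58
eef_pos: [0.5176, -0.24, 0.152]
ee_rot: [146.9, 0.1, 62.7]
wrist_force: [-1.5, 0.4, 4.7]
gripper_width: 0.128
```

Run:
```python
from h import *
s=get_state();print(s["wrist_force"],s["moment"],s["gripper_width"]*85.4)
p,R,s=cur()
for v in ([0,0,.005],[0,0,.036]):print(v,R.T@np.array(v)*100)
f=grab_frame("wrist");cv2.imwrite("pics/w3.png",f["img"][:,:,::-1])
```

```text
[-1.51329635  0.41541256  4.72055409] [-0.07411668 -0.16495367  0.02336485] 10.949582044288134
[0, 0, 0.005] [-0.00074718  0.2728589  -0.41898384]
[0, 0, 0.036] [-0.00537968  1.96458408 -3.01668368]
```

View pics/w3.png

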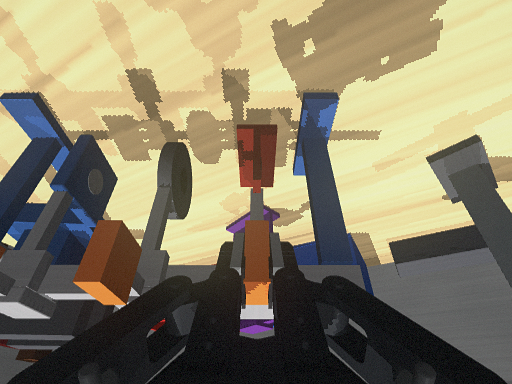

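>>> play_rows([
  [0.8, 0, 0.3, -0.4, 0, 0, 0],
  [0.8, 0, 0.7, -1.0, 0, 0, 0],
  [0.8, 0, 1.1, -1.7, 0, 0, 0],
  [0.8, 0, 1.5, -2.3, 0, 0, 0],
  [0.8, 0, 1.8, -2.8, 0, 0, 0],
  [0.8, 0, 1.97, -3.02, 0, 0, 0],
  [0.8, 0, 1.97, -3.02, 0, 0, 0],
])

```text
clock: 4.22
eef_pos: [0.5173, -0.2398, 0.1881]
ee_rot: [147.0, 0.1, 62.7]
wrist_force: [0.7, -0.1, -5.2]
gripper_width: 0.126
```

Run:
```python
from h import *
s=get_state();print(s["wrist_force"],s["moment"],s["gripper_width"]*85.4,s["eef_pos"])
p,R,s=cur();c=-Rt(-27.5,0)[:,1]*0
a=np.radians(-27.5);cx=np.array([np.cos(a),np.sin(a),0])
print(R.T@(-cx*.09)*100)
for n in("wrist","side"):
    f=grab_frame(n);cv2.imwrite(f"pics/{n}4.png",f["img"][:,:,::-1])
im=cv2.imread("pics/side4.png")[80:185,255:385];cv2.imwrite("pics/zs4.png",cv2.resize(im,None,fx=6,fy=6,interpolation=2))
```

```text
[ 0.7272979  -0.05948531 -5.19165779] [0.43650682 0.89078353 0.02106832] 10.736748417606083 [ 0.51725343 -0.23979291  0.18805685]
[ 0.03430961 -7.54600901 -4.90474983]
```

View pics/wrist4.png

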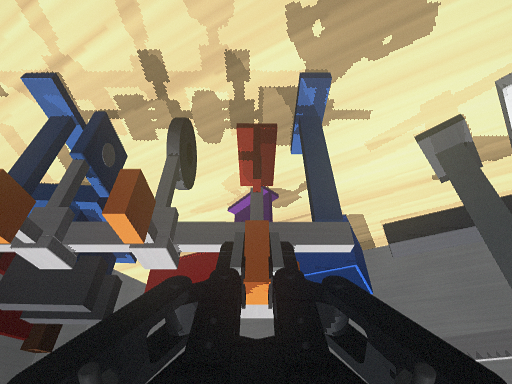

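View pics/zs4.png

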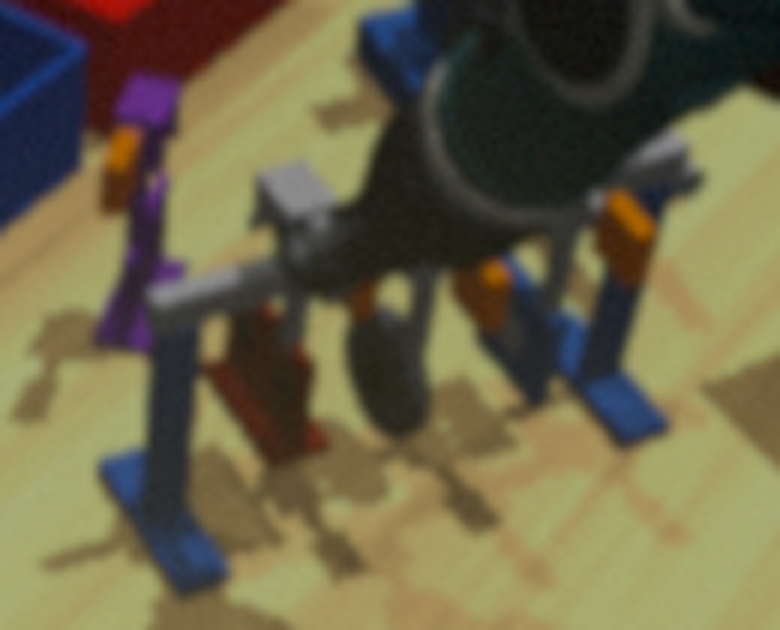

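>>> play_rows([
  [0.8, 0, -0.8, -0.5, 0, 0, 0],
  [0.8, 0, -1.8, -1.2, 0, 0, 0],
  [0.8, 0, -2.9, -1.9, 0, 0, 0],
  [0.8, 0, -4, -2.6, 0, 0, 0],
  [0.8, 0, -5.2, -3.4, 0, 0, 0],
  [0.8, 0, -6.4, -4.1, 0, 0, 0],
  [0.8, 0, -7.2, -4.7, 0, 0, 0],
  [0.8, 0, -7.55, -4.9, 0, 0, 0],
])

```text
clock: 4.98
eef_pos: [0.4347, -0.1971, 0.1854]
ee_rot: [147.2, 0.1, 62.7]
wrist_force: [0.5, -0.3, -4.3]
gripper_width: 0.127
```

Run:
```python
from h import *
s=get_state();print(s["wrist_force"],s["moment"],s["eef_pos"],s["ee_rot"],s["joint_pos"])
for n in("wrist","side"):
    f=grab_frame(n);cv2.imwrite(f"pics/{n}5.png",f["img"][:,:,::-1])
```

```text
[ 0.54225615 -0.29209167 -4.25546337] [ 0.48354362  0.81989817 -0.01385209] [ 0.43470079 -0.19714684  0.18536109] [1.47204289e+02 8.72956474e-02 6.27244498e+01] [-2.73691084e+01 -2.64237214e+01  1.40545431e+02 -4.15975997e-02
  3.30824909e+01 -9.00910749e+01]
```

View pics/wrist5.png

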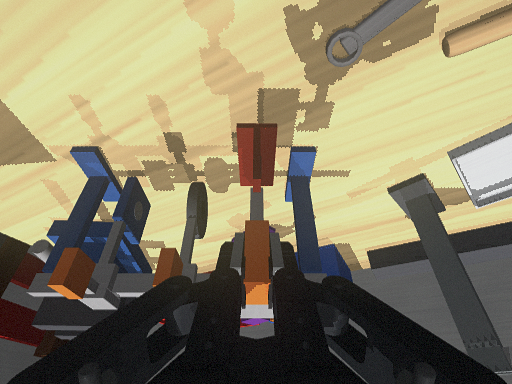

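View pics/side5.png

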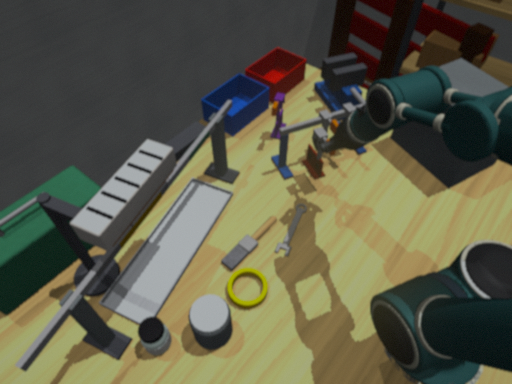

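Run:
```python
from h import *
p,R,s=cur();print("up",R.T@[0,0,.064]*100)
to([.5396,.0095,.249],Rt(14.6,33)); to([.487,-.094,.249],Rt(-6.4,33))
from k import *
```

```text
up [-0.00986861  3.47733004 -5.37290223]
shift cm [23.17  3.19 -5.45] rot [ -0.12  22.85 -35.09]
shift cm [11.56  3.24 -5.4 ] rot [ -0.1   11.43 -17.47]
```

>>> play_rows([
  [0.8, 0, 1, -1.5, 0, 0, 0],
  [0.8, 0.5, 2.3, -3.6, 0, 1, -1.5],
  [0.8, 2.5, 3.3, -5.1, 0, 3.5, -5.5],
  [0.8, 5.5, 3.3, -5.4, 0, 6.5, -10],
  [0.8, 8.5, 3.2, -5.4, 0, 9.7, -15],
  [0.8, 11.6, 3.2, -5.4, 0, 13, -20],
  [0.8, 14.7, 3.2, -5.4, 0, 16, -25],
  [0.8, 17.5, 3.2, -5.45, 0, 18.5, -28.5],
])

```text
clock: 5.75
eef_pos: [0.5158, -0.0407, 0.2501]
ee_rot: [147.1, 0.1, 96.9]
wrist_force: [1.5, 0.1, -5.9]
gripper_width: 0.123
```

Run:
```python
from h import *
to([.5396,.0095,.249],Rt(14.6,33));s=get_state();print(s["wrist_force"],s["joint_pos"],s["joint_vel"])
```

```text
shift cm [4.69 2.44 1.7 ] rot [-0.06  4.27 -6.35]
[ 1.54187884  0.06756532 -5.91052162] [ -15.13202598  -23.46733117  131.81924615   17.63764463   41.99700546
 -122.15316598] [ 28.11788956  19.6213589  -12.36244066  20.42890645  -0.54627956
 -33.25910356]
```

>>> play_rows([
  [0.8, 0, 0, 0, 0, 0, 0],
  [0.8, 0, 0, 0, 0, 0, 0],
  [0.8, 0, 0, 0, 0, 0, 0],
])

```text
clock: 6.0
eef_pos: [0.5148, -0.0419, 0.2494]
ee_rot: [147.1, 0.1, 96.7]
wrist_force: [-0.5, 0.5, -5.0]
gripper_width: 0.128
```

Run:
```python
from h import *
to([.5396,.0095,.249],Rt(14.6,33));s=get_state();print(s["wrist_force"],s["joint_pos"])
```

```text
shift cm [4.81 2.55 1.69] rot [-0.15  4.38 -6.58]
[-0.48531516  0.49371256 -4.97905129] [ -15.22910577  -23.526692    131.88960993   17.48441325   42.02785
 -121.8954281 ]
```

>>> play_rows([
  [0.8, 1, 0.5, 0.3, 0, 1, -1.5],
  [0.8, 2, 1.1, 0.7, 0, 2, -3],
  [0.8, 3, 1.6, 1.1, 0, 3, -4.5],
  [0.8, 4, 2.1, 1.4, 0, 3.8, -5.8],
  [0.8, 4.6, 2.4, 1.6, -0.1, 4.3, -6.5],
  [0.8, 4.8, 2.55, 1.7, -0.15, 4.4, -6.6],
  [0.8, 4.8, 2.55, 1.7, -0.15, 4.4, -6.6],
  [0.8, 4.8, 2.55, 1.7, -0.15, 4.4, -6.6],
])

```text
clock: 6.67
eef_pos: [0.5395, 0.01, 0.2493]
ee_rot: [147.0, -0.0, 104.7]
wrist_force: [-0.2, -0.5, -5.2]
gripper_width: 0.125
```

Run:
```python
from h import *
to([.5396,.0095,.249],Rt(14.6,33));s=get_state();print(s["wrist_force"],s["joint_pos"])
for n in("wrist","side","top"):
    f=grab_frame(n);cv2.imwrite(f"pics/{n}6.png",f["img"][:,:,::-1])
    print(n,"seat pred",proj(f,s["eef_pos"]+np.array([.044*.9677,.044*.2521,.014])))
im=cv2.imread("pics/side6.png")[60:230,170:330];cv2.imwrite("pics/zs6.png",cv2.resize(im,None,fx=4,fy=4,interpolation=2))
im=cv2.imread("pics/top6.png")[110:230,190:330];cv2.imwrite("pics/zt6.png",cv2.resize(im,None,fx=5,fy=5,interpolation=2))
```

```text
shift cm [-0.05 -0.02  0.02] rot [ 0.04 -0.06  0.03]
[-0.20841231 -0.48709794 -5.16691001] [ -10.10476256  -20.01464893  129.70945005   20.18226024   41.54708448
 -126.50826618]
wrist seat pred [254.90247667 295.71127947]
side seat pred [228.87597608 147.48423164]
top seat pred [244.97978239 169.12807051]
```

View pics/wrist6.png

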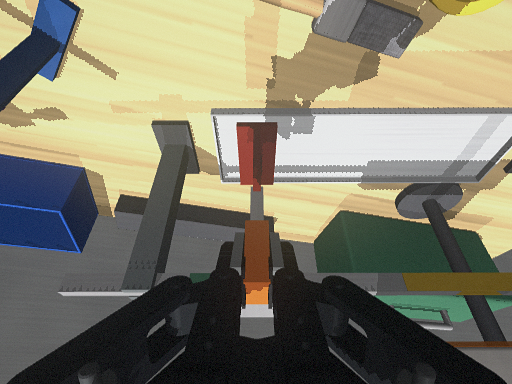

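View pics/zs6.png

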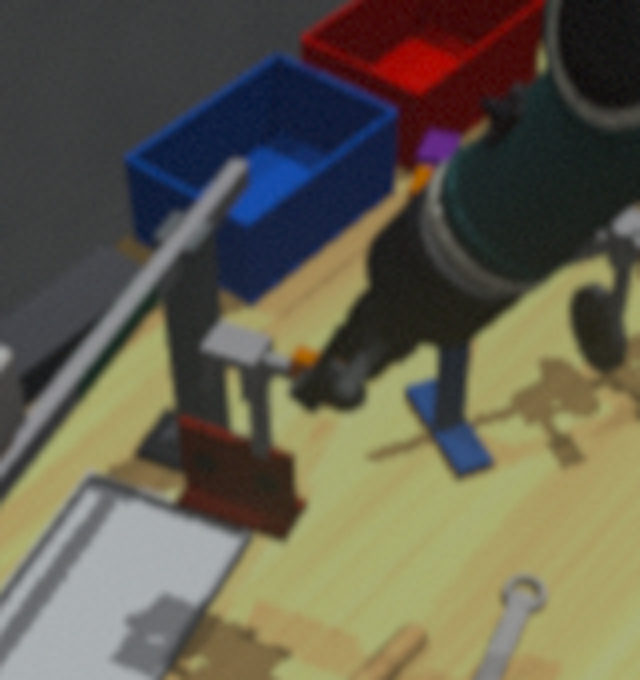

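View pics/zt6.png

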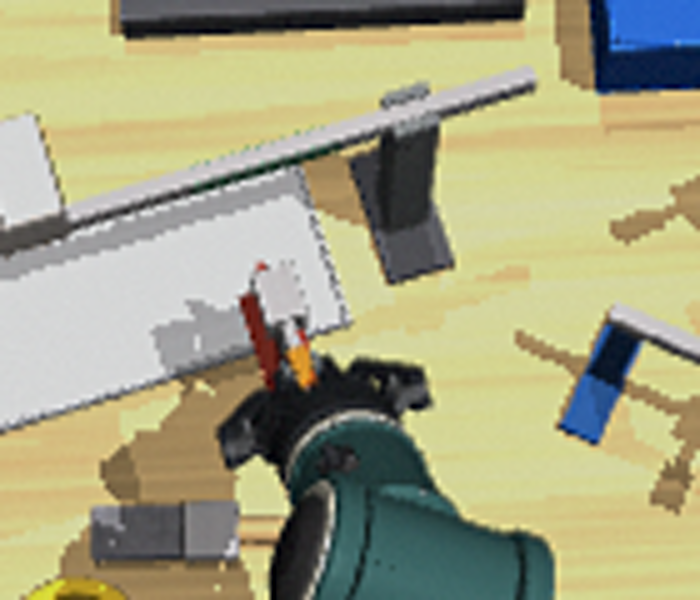

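Run:
```python
from h import *
np.set_printoptions(precision=4,suppress=True)
mid=np.array([.6336,.2200,.225]);a=np.radians(14.6);X=np.array([np.cos(a),np.sin(a),0]);Y=np.array([-np.sin(a),np.cos(a),0])
for n in("top","side"):
    f=grab_frame(n);im=f["img"].astype(np.float32)
    pts=[]
    for y in list(np.arange(-.36,-.08,.01))+list(np.arange(.19,.375,.01)):
        xs=np.arange(-.03,.0301,.0005)
        uv=np.array([proj(f,mid+X*x+Y*y) for x in xs],np.float32)
        c=cv2.remap(im,uv[:,0][None],uv[:,1][None],cv2.INTER_LINEAR)[0]
        sat=c.max(1)-c.min(1);v=c.mean(1)
        ok=(sat<22)&(v>(140 if n=="top" else 95))
        if ok.any():
            # run containing closest to 0
            idx=np.where(ok)[0];runs=np.split(idx,np.where(np.diff(idx)>1)[0]+1)
            r=min(runs,key=lambda r:abs(xs[r].mean()))
            pts.append((y,xs[r[0]]*1e3,xs[r[-1]]*1e3))
    for p in pts:print(n,"%.2f %.1f %.1f w%.1f c%.1f"%(p[0],p[1],p[2],p[2]-p[1],(p[1]+p[2])/2))
```

```text
top -0.36 0.0 10.0 w10.0 c5.0
top -0.35 -0.5 10.0 w10.5 c4.8
top -0.34 -1.0 9.5 w10.5 c4.3
top -0.33 -1.0 9.0 w10.0 c4.0
top -0.32 -1.0 9.0 w10.0 c4.0
top -0.31 -1.5 9.5 w11.0 c4.0
top -0.30 -7.5 10.5 w18.0 c1.5
top -0.29 -8.0 11.5 w19.5 c1.8
top -0.28 -1.0 9.5 w10.5 c4.3
top -0.27 -1.5 9.5 w11.0 c4.0
top -0.26 -1.0 9.5 w10.5 c4.3
top -0.25 -0.5 9.5 w10.0 c4.5
top -0.24 -1.0 9.5 w10.5 c4.3
top -0.23 -1.5 9.0 w10.5 c3.8
top -0.22 -1.5 9.0 w10.5 c3.8
top -0.21 -1.5 9.5 w11.0 c4.0
top -0.20 -0.5 10.0 w10.5 c4.8
top -0.19 -1.0 10.0 w11.0 c4.5
top -0.18 -1.0 9.5 w10.5 c4.3
top -0.17 -1.0 9.5 w10.5 c4.3
top -0.16 -1.5 9.5 w11.0 c4.0
top -0.15 -1.0 9.0 w10.0 c4.0
top -0.14 -1.5 9.0 w10.5 c3.8
top -0.13 -1.5 8.5 w10.0 c3.5
top -0.12 -1.5 8.5 w10.0 c3.5
top -0.11 -2.0 9.0 w11.0 c3.5
top -0.10 -1.5 9.0 w10.5 c3.8
top -0.09 -1.5 9.5 w11.0 c4.0
top 0.20 -2.5 7.5 w10.0 c2.5
top 0.21 -3.0 7.5 w10.5 c2.3
top 0.22 -3.0 8.0 w11.0 c2.5
top 0.23 -2.5 7.5 w10.0 c2.5
top 0.24 -3.0 8.0 w11.0 c2.5
top 0.25 -8.0 7.5 w15.5 c-0.2
top 0.26 -4.5 7.0 w11.5 c1.3
top 0.27 -3.5 8.5 w12.0 c2.5
top 0.28 -3.0 8.0 w11.
[... 999 characters left out ...]
.5
side -0.13 -2.5 10.5 w13.0 c4.0
side -0.12 -2.5 11.5 w14.0 c4.5
side -0.11 -3.0 9.0 w12.0 c3.0
side -0.10 -3.0 7.5 w10.5 c2.3
side -0.09 -2.5 5.5 w8.0 c1.5
side 0.20 -4.0 9.0 w13.0 c2.5
side 0.21 -3.5 9.0 w12.5 c2.8
side 0.22 -3.5 9.0 w12.5 c2.8
side 0.23 -4.0 9.5 w13.5 c2.8
side 0.24 -3.5 8.5 w12.0 c2.5
side 0.25 -9.5 18.5 w28.0 c4.5
side 0.26 -9.5 18.0 w27.5 c4.3
side 0.27 -9.5 9.5 w19.0 c0.0
side 0.28 -4.0 7.5 w11.5 c1.8
side 0.29 -4.0 8.0 w12.0 c2.0
side 0.30 -4.0 8.0 w12.0 c2.0
side 0.31 -4.0 8.0 w12.0 c2.0
side 0.32 -4.0 8.0 w12.0 c2.0
side 0.33 -4.0 7.5 w11.5 c1.8
side 0.34 -4.0 7.5 w11.5 c1.8
side 0.35 -4.0 7.5 w11.5 c1.8
side 0.36 -4.0 7.5 w11.5 c1.8
side 0.37 -4.0 7.5 w11.5 c1.8
```

Run:
```python
from h import *
np.set_printoptions(precision=4,suppress=True)
mid=np.array([.6369,.2209,.225]);a=np.radians(14.83);X=np.array([np.cos(a),np.sin(a),0]);Y=np.array([-np.sin(a),np.cos(a),0])
for n in("top","side","wrist"):
    f=grab_frame(n);im=f["img"].astype(np.float32)
    for dz in(-.006,-.012):
        out=[]
        for y in np.arange(-.38,.38,.005):
            u=np.array([proj(f,mid+X*-.006+Y*y+[0,0,dz])],np.float32)
            c=cv2.remap(im,u[:,0][None],u[:,1][None],cv2.INTER_LINEAR)[0][0]
            r,g,b=c
            out.append("G" if g>r+10 and g>b+2 else "Y" if r>b+35 and g>b+15 else "." if max(c)-min(c)<25 else "o")
        s="".join(out);print(n,dz,s)
        for ch in "GY":
            if ch in s:print(ch,-.38+.005*s.index(ch),-.38+.005*s.rindex(ch))
f=grab_frame("wrist");cv2.imwrite("pics/a.png",f["img"][:,:,::-1])
```

```text
top -0.006 ..........................GGGGGGGGGGGGG.G.GGGG..........................................................................................................
G -0.25 -0.155
top -0.012 ..........................GGGGGGGGGGGGGGGGGGGG..........................................................................................................
G -0.25 -0.155
side -0.006 o...........................GGGGGGGGGGGGGGGGGG..........................YYYYYYYYYYYYYYYYYYYYYYYYYYYYY...................................................
G -0.24 -0.155
Y -0.020000000000000018 0.12
side -0.012 o..........................GG.GGGGGGGGGGGGGGGG.........................oYYYYYYYYYYYYYYYYYYYYYYYYYYYYY...................................................
G -0.245 -0.155
Y -0.020000000000000018 0.12
wrist -0.006 ......................................YYYYY.............................YYYYYYYYYYYYYYYYYYYYYo..........................................................
Y -0.19 0.08000000000000002
wrist -0.012 ...........................GGG........YYYYY.............................YYYYYYYYYYYYYYYYYYYYYY..........................................................
G -0.245 -0.23500000000000001
Y -0.19 0.08500000000000002
```

Run:
```python
from h import *
np.set_printoptions(precision=4,suppress=True)
p,R,s=cur();a=np.radians(14.7);X=np.array([np.cos(a),np.sin(a),0]);Y=np.array([-np.sin(a),np.cos(a),0])
seat=p+X*.044+[0,0,.014];print(p,seat)
for n,q,z in(("top",(190+285/5,110+290/5),5),("side",(170+236/4,60+343/4),4)):
    f=grab_frame(n);im=f["img"][:,:,::-1].copy()
    cs=[proj(f,seat+X*x+Y*y+[0,0,.01]) for x,y in((-14,-13),(14,-13),(14,13),(-14,13),)] if 0 else [proj(f,seat+X*x*1e-3+Y*y*1e-3+[0,0,.01]) for x,y in((-14,-13),(14,-13),(14,13),(-14,13))]
    print(n,proj(f,seat+[0,0,.01]),np.array(cs).round(1).tolist())
    W=pl(f,*q,seat[2]+.01);d=W-seat;print("dev x,y mm",d@X*1e3,d@Y*1e3)
    u,v=np.array(q).astype(int);cr=cv2.resize(im[v-18:v+18,u-24:u+24],None,fx=14,fy=14,interpolation=cv2.INTER_CUBIC)
    for c in cs:cv2.circle(cr,tuple(int(14*(k-o+.5)) for k,o in zip(c,(u-24,v-18))),4,(0,0,255),1)
    cv2.imwrite(f"pics/b_{n}.png",cr)
```

```text
[0.5395 0.0096 0.2495] [0.5821 0.0208 0.2635]
top [245.0046 168.2389] [[250.4, 171.2], [247.7, 162.8], [239.6, 165.3], [242.3, 173.7]]
dev x,y mm -1.1171953971723136 -6.056235182089706
side [228.722  144.2353] [[236.6, 142.4], [225.9, 139.0], [220.8, 146.0], [231.6, 149.6]]
dev x,y mm -2.876485816859124 4.219913584314144
```

View pics/b_top.png

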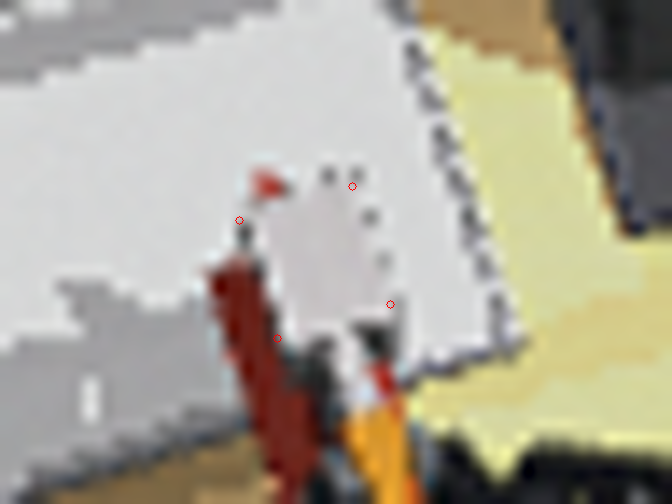

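View pics/b_side.png

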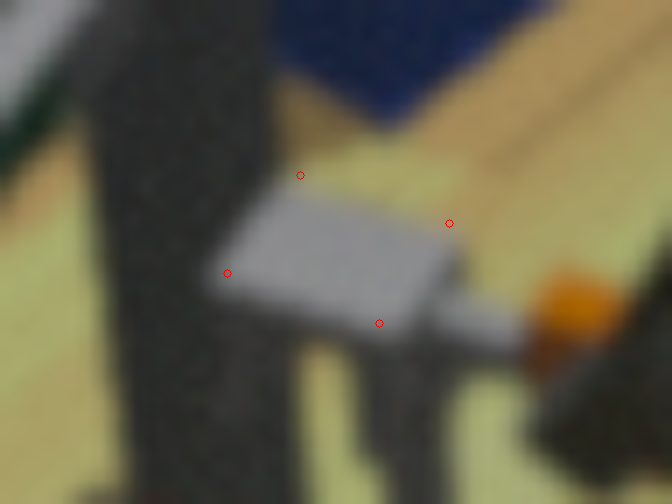

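Run:
```python
from h import *
np.set_printoptions(precision=4,suppress=True)
t=grab_frame("top");s=grab_frame("side")
a=np.radians(14.8);X=np.array([np.cos(a),np.sin(a),0]);Y=np.array([-np.sin(a),np.cos(a),0])
P,e=tri(t,(247-24+327/14-.5,168-18+260/14-.5),s,(229-24+338/14-.5,145-18+262/14-.5))
p,R,_=cur();d=P-p;print(P,e,"rel tcp x,y,z",d@X,d@Y,d[2])
mid=np.array([.6369,.2209,.225]);print("in rail'",(P-mid)@X,(P-mid)@Y, "tcp",(p-mid)@X,(p-mid)@Y)
```

```text
[0.5846 0.0183 0.2669] [np.float64(0.3), np.float64(0.3)] rel tcp x,y,z 0.04571903941604352 -0.0031780373125480164 0.01743475472116704
in rail' -0.1023005832645395 -0.18249845597304953 tcp -0.14801962268058302 -0.17932041866050155
```

Run:
```python
from h import *
np.set_printoptions(precision=4,suppress=True)
t=grab_frame("top");s=grab_frame("side")
zt=lambda x,y:(290+(x+.5)/6-.5,130+(y+.5)/6-.5)
zs=lambda x,y:(255+(x+.5)/6-.5,80+(y+.5)/6-.5)
print(tri(t,zt(258,303),s,zs(287,247)))
print(tri(t,zt(384,355),s,zs(420,205)), tri(t,zt(525,415),s,zs(560,160)))
zr=lambda x,y:(60+(x+.5)/3.2-.5,115+(y+.5)/3.2-.5)
zq=lambda x,y:(10+(x+.5)/2.1-.5,90+(y+.5)/2.1-.5)
print(tri(t,zr(757,35),s,zq(461,25)),tri(t,zr(17,254),s,zq(27,577)))
```

```text
(array([ 0.5573, -0.2619,  0.1712]), [np.float64(1.0), np.float64(1.0)])
(array([ 0.5246, -0.3275,  0.172 ]), [np.float64(0.7), np.float64(0.7)]) (array([ 0.4883, -0.3998,  0.173 ]), [np.float64(1.5), np.float64(1.5)])
(array([ 0.7342, -0.1503,  0.2187]), [np.float64(1.9), np.float64(1.9)]) (array([0.5398, 0.5888, 0.2189]), [np.float64(2.4), np.float64(2.4)])
```

Run:
```python
from h import *
a=np.radians(14.83);X=np.array([np.cos(a),np.sin(a),0]);Y=np.array([-np.sin(a),np.cos(a),0])
p,R,_=cur()
print(R.T@(X*.1036-Y*.018)*100, R.T@(-Y*.018)*100, R.T@[0,0,-.01]*100,R.T@X)
```

```text
[-1.76307014  8.68886036  5.65375002] [-1.79998808  0.0061048   0.00237914] [-7.42332784e-04 -5.45500216e-01  8.38110352e-01] [0.00356351 0.83810382 0.54549912]
```

>>> play_rows([
  [0.8, -0.8, 0.6, 0.4, 0, 0, 0],
  [0.8, -1.5, 1.8, 1.1, 0, 0, 0],
  [0.8, -1.8, 3.2, 2.1, 0, 0, 0],
  [0.8, -1.8, 4.7, 3.1, 0, 0, 0],
  [0.8, -1.77, 6.2, 4.0, 0, 0, 0],
  [0.8, -1.77, 7.5, 4.9, 0, 0, 0],
  [0.8, -1.76, 8.4, 5.5, 0, 0, 0],
  [0.8, -1.76, 8.7, 5.65, 0, 0, 0],
])

```text
clock: 8.08
eef_pos: [0.6462, 0.019, 0.2494]
ee_rot: [146.9, -0.0, 104.6]
wrist_force: [-2.2, -1.2, -3.8]
gripper_width: 0.129
```

>>> play_rows([
  [0.8, 0, 0, 0, 0, 0, 0],
  [0.8, 0, 0, 0, 0, 0, 0],
])

```text
clock: 8.25
eef_pos: [0.644, 0.0189, 0.2489]
ee_rot: [147.0, -0.1, 104.6]
wrist_force: [0.1, -0.3, -4.7]
gripper_width: 0.122
```

Run:
```python
from h import *
a=np.radians(14.83);X=np.array([np.cos(a),np.sin(a),0]);Y=np.array([-np.sin(a),np.cos(a),0]);mid=np.array([.6369,.2209,.225])
p,R,s=cur();print(s["wrist_force"],(p-mid)@X,(p-mid)@Y,s["joint_pos"],s["ee_rot"])
seat=p+X*.0444-Y*.0015+[0,0,.013];f=grab_frame("top");g=grab_frame("side")
for n,f in(("top",f),("side",g)):
    u,v=proj(f,seat).astype(int);im=f["img"][:,:,::-1]
    cv2.imwrite(f"pics/c_{n}.png",cv2.resize(im[v-22:v+26,u-32:u+32],None,fx=11,fy=11,interpolation=cv2.INTER_CUBIC))
w=grab_frame("wrist");cv2.imwrite("pics/c_w.png",w["img"][:,:,::-1])
```

```text
[ 0.05026683 -0.2805703  -4.73094564] -0.04486258842369941 -0.19711873958446505 [  -6.73068027   -6.8081959   119.49037078   19.01185496   37.72868435
 -123.38675429] [ 1.47012678e+02 -6.60633237e-02  1.04644833e+02]
```

View pics/c_top.png

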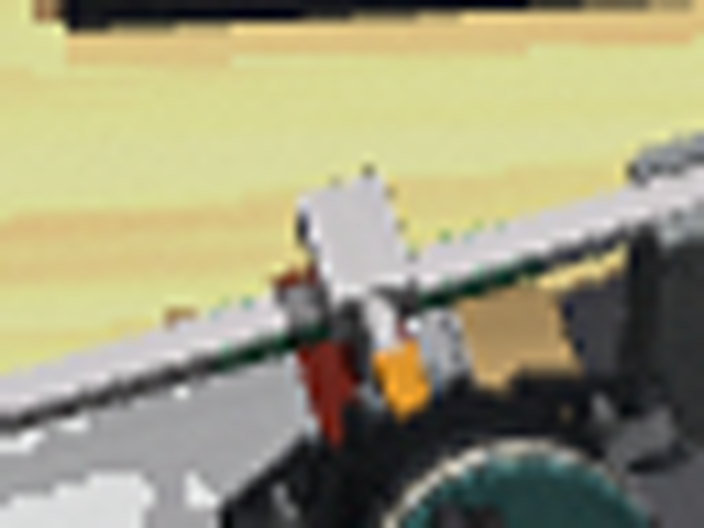

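View pics/c_side.png

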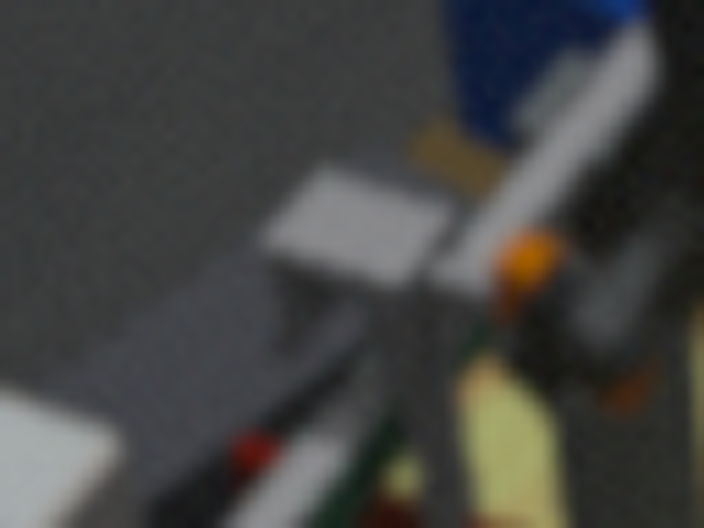

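View pics/c_w.png

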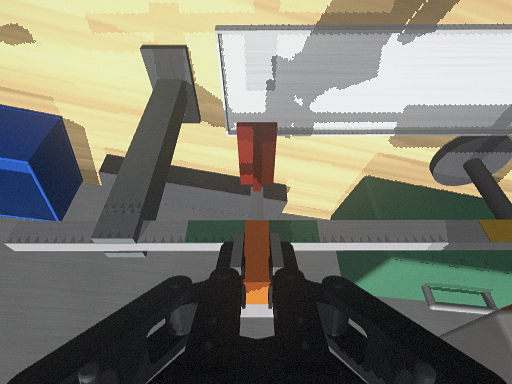

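Run:
```python
from h import *
a=np.radians(14.83);X=np.array([np.cos(a),np.sin(a),0]);Y=np.array([-np.sin(a),np.cos(a),0]);mid=np.array([.6369,.2209,.225])
p,R,s=cur()
seat=np.array([.644,.0189,.2489])+X*.0444-Y*.0015+[0,0,.013]
for n,c in(("top",(356,237)),("side",(360,225))):
    f=grab_frame(n);u,v=proj(f,seat).astype(int)
    for z in(.268,.272):
        W=pl(f,u-32+c[0]/11-.5,v-22+c[1]/11-.5,z)-mid;print(n,z,"x %.1f y %.1f"%(W@X*1e3,W@Y*1e3))
print(R.T@[0,0,-.03]*100)
```

```text
top 0.268 x 0.7 y -198.6
top 0.272 x -0.7 y -198.3
side 0.268 x 1.1 y -200.6
side 0.272 x -1.6 y -196.9
[-0.00254699 -1.63558727  2.51492501]
```

>>> play_rows([
  [0.8, 0, -0.2, 0.3, 0, 0, 0],
  [0.8, 0, -0.5, 0.8, 0, 0, 0],
  [0.8, 0, -0.85, 1.3, 0, 0, 0],
  [0.8, 0, -1.1, 1.7, 0, 0, 0],
  [0.8, 0, -1.3, 2.0, 0, 0, 0],
  [0.8, 0, -1.3, 2.0, 0, 0, 0],
])

```text
clock: 9.0
eef_pos: [0.6433, 0.0191, 0.2234]
ee_rot: [147.1, -0.1, 104.6]
wrist_force: [0.5, 0.3, -5.3]
gripper_width: 0.126
```

>>> play_rows([
  [0.8, 0, -0.15, 0.23, 0, 0, 0],
  [0.8, 0, -0.3, 0.46, 0, 0, 0],
  [0.8, 0, -0.44, 0.67, 0, 0, 0],
  [0.8, 0, -0.44, 0.67, 0, 0, 0],
  [0.8, 0, -0.44, 0.67, 0, 0, 0],
])

```text
clock: 9.42
eef_pos: [0.6443, 0.019, 0.2174]
ee_rot: [147.0, -0.1, 104.6]
wrist_force: [0.0, 0.6, -5.9]
gripper_width: 0.128
```

>>> play_rows([
  [0.8, 0, -0.1, 0.15, 0, 0, 0],
  [0.8, 0, -0.16, 0.25, 0, 0, 0],
  [0.8, 0, -0.16, 0.25, 0, 0, 0],
  [0.8, 0, -0.16, 0.25, 0, 0, 0],
])

```text
clock: 9.75
eef_pos: [0.6443, 0.019, 0.2146]
ee_rot: [147.0, -0.1, 104.6]
wrist_force: [-0.0, 0.6, -5.3]
gripper_width: 0.123
```

>>> play_rows([
  [0.8, 0, -0.05, 0.08, 0, 0, 0],
  [0.8, 0, -0.11, 0.17, 0, 0, 0],
  [0.8, 0, -0.11, 0.17, 0, 0, 0],
  [0.8, 0, -0.11, 0.17, 0, 0, 0],
])

```text
clock: 10.08
eef_pos: [0.6446, 0.0189, 0.213]
ee_rot: [146.9, -0.0, 104.6]
wrist_force: [-0.4, -1.1, -4.0]
gripper_width: 0.127
```

>>> play_rows([
  [0.8, 0, -0.05, 0.08, 0, 0, 0],
  [0.8, 0, -0.11, 0.17, 0, 0, 0],
  [0.8, 0, -0.11, 0.17, 0, 0, 0],
  [0.8, 0, -0.11, 0.17, 0, 0, 0],
])

```text
clock: 10.42
eef_pos: [0.6458, 0.0188, 0.2125]
ee_rot: [146.7, 0.0, 104.6]
wrist_force: [-0.1, 0.0, 0.8]
gripper_width: 0.124
```

Run:
```python
from h import *
a=np.radians(14.83);X=np.array([np.cos(a),np.sin(a),0]);Y=np.array([-np.sin(a),np.cos(a),0]);mid=np.array([.6369,.2209,.225])
p,R,s=cur();print(s["wrist_force"],s["moment"],(p-mid)@X,(p-mid)@Y,R.T@Y,R.T@[0,0,-.001])
for n in("top","side"):
    f=grab_frame(n);seat=p+X*.0444-Y*.0015+[0,0,.013];u,v=proj(f,seat).astype(int);im=f["img"][:,:,::-1]
    cv2.imwrite(f"pics/d_{n}.png",cv2.resize(im[v-22:v+26,u-32:u+32],None,fx=11,fy=11,interpolation=cv2.INTER_CUBIC))
```

```text
[-0.14917848  0.01314214  0.83164336] [-0.03223946  0.09218972  0.03426893] -0.043145840798483374 -0.1976155856417366 [ 0.99999163 -0.00325572 -0.00247851] [ 2.86874938e-07 -5.48452198e-04  8.36181861e-04]
```

View pics/d_side.png

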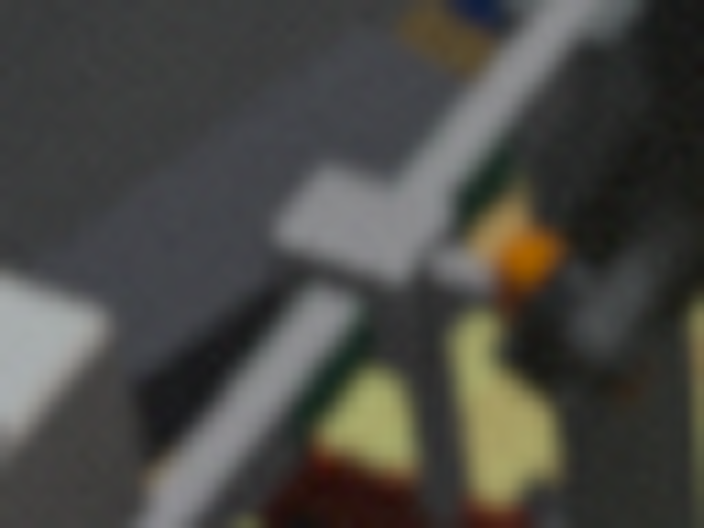

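View pics/d_top.png

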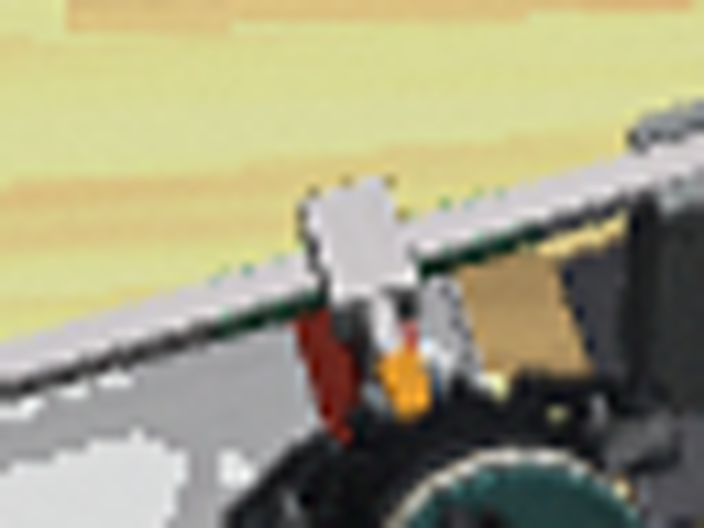

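>>> play_rows([
  [0.8, 0.6, 0, 0, 0, 0, 0],
  [0.8, 1.8, 0, 0, 0, 0, 0],
  [0.8, 3.2, -0.01, -0.01, 0, 0, 0],
  [0.8, 4.6, -0.02, -0.01, 0, 0, 0],
  [0.8, 6.0, -0.02, -0.01, 0, 0, 0],
  [0.8, 7.2, -0.02, -0.02, 0, 0, 0],
  [0.8, 8.0, -0.03, -0.02, 0, 0, 0],
  [0.8, 8.0, -0.03, -0.02, 0, 0, 0],
])

```text
clock: 11.18
eef_pos: [0.6244, 0.0981, 0.2124]
ee_rot: [146.8, -0.0, 104.7]
wrist_force: [-1.7, 1.7, 3.7]
gripper_width: 0.122
```

Run:
```python
from h import *
a=np.radians(14.83);X=np.array([np.cos(a),np.sin(a),0]);Y=np.array([-np.sin(a),np.cos(a),0]);mid=np.array([.6369,.2209,.225])
p,R,s=cur();print(s["wrist_force"],s["moment"],(p-mid)@X,(p-mid)@Y,p[2],R.T@Y,s["ee_rot"],s["joint_pos"])
f=grab_frame("side");cv2.imwrite("pics/e_side.png",f["img"][:,:,::-1])
f=grab_frame("wrist");cv2.imwrite("pics/e_w.png",f["img"][:,:,::-1])
```

```text
[-1.65526048  1.67088595  3.72939654] [ 0.30105688 -0.12885851  0.18868062] -0.0435136363686285 -0.1155157680084167 0.21240580039898843 [ 9.99997839e-01 -2.04525440e-03 -3.72918536e-04] [ 1.46760914e+02 -4.63619878e-02  1.04720276e+02] [   3.18616902   -7.00465553  123.83001311   12.33857879   31.06433577
 -110.27394826]
```

View pics/e_side.png

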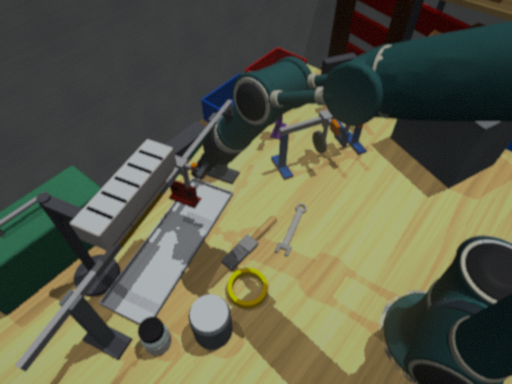

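View pics/e_w.png

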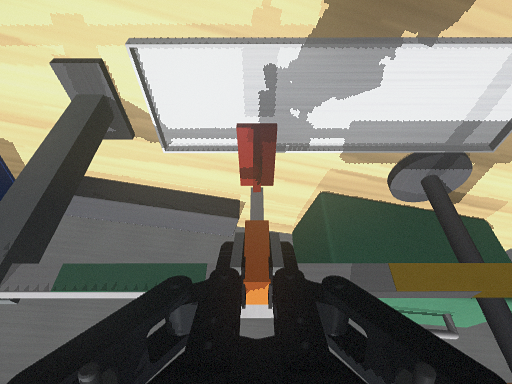

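>>> play_rows([
  [0.8, 0.6, 0, 0, 0, 0, 0],
  [0.8, 1.7, 0, 0, 0, 0, 0],
  [0.8, 3.0, -0.01, 0, 0, 0, 0],
  [0.8, 4.5, -0.01, 0, 0, 0, 0],
  [0.8, 6.0, -0.01, 0, 0, 0, 0],
  [0.8, 7.5, -0.02, 0, 0, 0, 0],
  [0.8, 9.0, -0.02, 0, 0, 0, 0],
  [0.8, 9.6, -0.02, 0, 0, 0, 0],
])

```text
clock: 11.95
eef_pos: [0.6005, 0.1901, 0.2123]
ee_rot: [146.7, -0.0, 104.6]
wrist_force: [1.3, -3.0, 5.1]
gripper_width: 0.128
```

```bash
cat > st.py <<'E'
from h import *
a=np.radians(14.83);X=np.array([np.cos(a),np.sin(a),0]);Y=np.array([-np.sin(a),np.cos(a),0]);mid=np.array([.6369,.2209,.225])
def st():
    p,R,s=cur();F=s["wrist_force"];print("F xyz rail",(F@X).round(2),(F@Y).round(2),F[2].round(2),"M",(s["moment"]@X).round(2),(s["moment"]@Y).round(2),s["moment"][2].round(2),"| tcp x,y,z mm",((p-mid)@X*1e3).round(1),((p-mid)@Y*1e3).round(1),(p[2]*1e3).round(1),"open mm",(s["gripper_width"]*85.4).round(1),s["ee_rot"].round(1));return p,R,s
def shots(k):
    p,R,_=cur();seat=p+X*.0444-Y*.0015+[0,0,.013]
    for n in("top","side"):
        f=grab_frame(n);u,v=proj(f,seat).astype(int);im=f["img"][:,:,::-1]
        cv2.imwrite(f"pics/{k}_{n}.png",cv2.resize(im[max(v-40,0):v+40,max(u-55,0):u+55],None,fx=7,fy=7,interpolation=cv2.INTER_CUBIC))
    f=grab_frame("wrist");cv2.imwrite(f"pics/{k}_w.png",f["img"][:,:,::-1])
E
python3 -c "
from st import *
st();shots('f')"
```

```text
Traceback (most recent call last):
  File "st.py", line 4, in st
    p,R,s=cur();F=s["wrist_force"];print("F xyz rail",(F@X).round(2),(F@Y).round(2),F[2].round(2),"M",(s["moment"]@X).round(2),(s["moment"]@Y).round(2),s["moment"][2].round(2),"| tcp x,y,z mm",((p-mid)@X*1e3).round(1),((p-mid)@Y*1e3).round(1),(p[2]*1e3).round(1),"open mm",(s["gripper_width"]*85.4).round(1),s["ee_rot"].round(1));return p,R,s
                                                                                                                                                                                                                                                                                 ^^^^^^^^^^^^^^^^^^^^^^^^^^^^^^^
AttributeError: 'float' object has no attribute 'round'
```

```bash
sed -i 's/(s\["gripper_width"\]\*85.4).round(1)/round(float(s["gripper_width"])*85.4,1)/' st.py
python3 -c "
from st import *
st();shots('f')"
```

```text
F xyz rail 0.46 -3.27 5.13 M -0.31 -0.46 -0.34 | tcp x,y,z mm -43.1 -20.5 212.3 open mm 10.9 [146.7  -0.  104.6]
```

View pics/f_side.png

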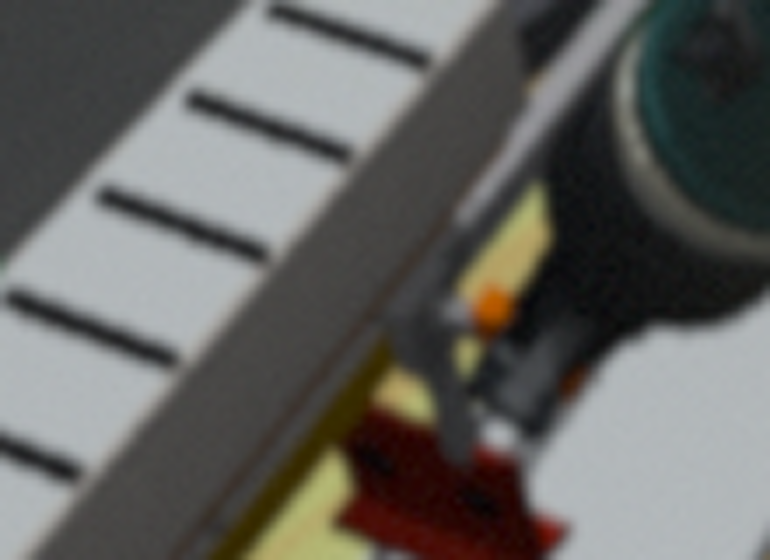

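View pics/f_top.png

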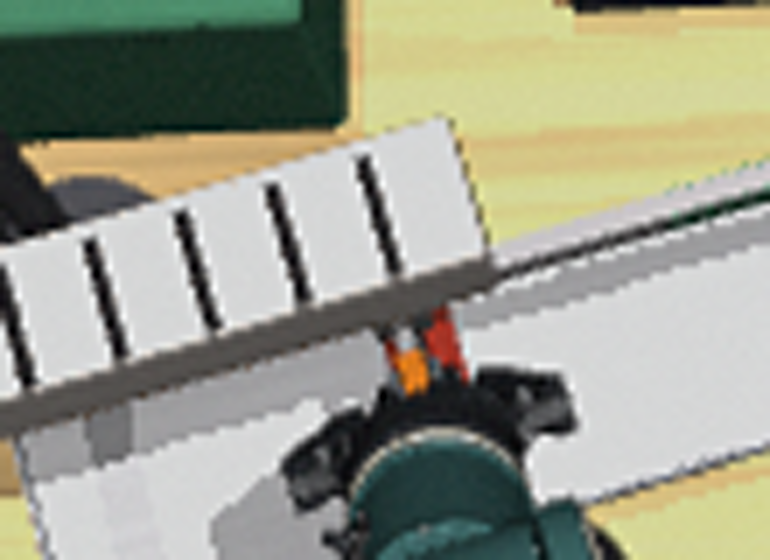

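View pics/f_w.png

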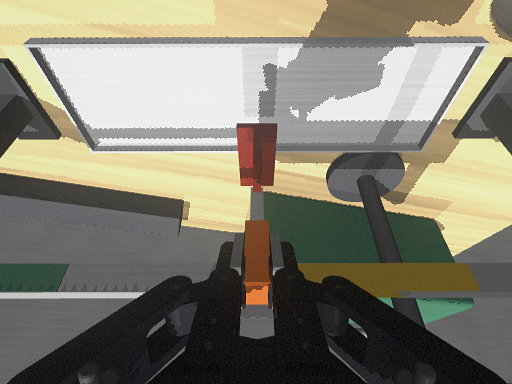

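>>> play_rows([
  [0.8, 0.4, -0.06, 0.08, 0, 0, 0],
  [0.8, 0.9, -0.06, 0.08, 0, 0, 0],
  [0.8, 0.9, -0.06, 0.08, 0, 0, 0],
])

```text
clock: 12.35
eef_pos: [0.5985, 0.1978, 0.2122]
ee_rot: [146.7, -0.0, 104.6]
wrist_force: [-5.5, -2.8, 9.6]
gripper_width: 0.126
```

>>> play_rows([
  [0.8, 0.3, 0, 0, 0, 0, 0],
  [0.8, 0.7, 0, 0, 0, 0, 0],
  [0.8, 0.7, 0, 0, 0, 0, 0],
])

```text
clock: 12.6
eef_pos: [0.5967, 0.2043, 0.2122]
ee_rot: [146.7, -0.0, 104.6]
wrist_force: [-5.5, -3.2, 10.2]
gripper_width: 0.122
```

>>> play_rows([
  [0.8, 0.3, 0, 0, 0, 0, 0],
  [0.8, 0.7, 0, 0, 0, 0, 0],
  [0.8, 0.7, 0, 0, 0, 0, 0],
])

```text
clock: 12.85
eef_pos: [0.5949, 0.211, 0.2121]
ee_rot: [146.7, -0.0, 104.6]
wrist_force: [-4.8, -3.9, 11.7]
gripper_width: 0.129
```

```bash
python3 -c "
from st import *
st()"
```

```text
F xyz rail -5.61 -2.56 11.66 M -0.29 -0.28 -0.29 | tcp x,y,z mm -43.1 1.2 212.1 open mm 11.0 [146.7  -0.  104.6]
```

>>> play_rows([
  [0.8, 0.3, -0.08, -0.05, 0, 0, 0],
  [0.8, 0.7, -0.08, -0.05, 0, 0, 0],
  [0.8, 0.7, -0.08, -0.05, 0, 0, 0],
])

```text
clock: 13.1
eef_pos: [0.5927, 0.2181, 0.2122]
ee_rot: [146.7, -0.0, 104.6]
wrist_force: [-0.5, -0.8, 7.0]
gripper_width: 0.124
```

>>> play_rows([
  [0.8, 0.3, 0, 0, 0, 0, 0],
  [0.8, 0.7, 0, 0, 0, 0, 0],
  [0.8, 0.7, 0, 0, 0, 0, 0],
])

```text
clock: 13.35
eef_pos: [0.591, 0.2249, 0.2122]
ee_rot: [146.7, -0.0, 104.6]
wrist_force: [0.5, -1.1, 7.3]
gripper_width: 0.122
```

>>> play_rows([
  [0.8, 0.3, 0, 0, 0, 0, 0],
  [0.8, 0.7, 0, 0, 0, 0, 0],
  [0.8, 0.7, 0, 0, 0, 0, 0],
])

```text
clock: 13.6
eef_pos: [0.5893, 0.2317, 0.2122]
ee_rot: [146.7, -0.0, 104.6]
wrist_force: [0.7, -1.6, 6.8]
gripper_width: 0.126
```

```bash
python3 -c "
from st import *
st()"
```

```text
F xyz rail 0.26 -1.71 6.8 M -0.09 -0.64 -0.1 | tcp x,y,z mm -43.3 22.7 212.2 open mm 10.8 [146.7  -0.  104.6]
```

>>> play_rows([
  [0.8, 0.3, 0, 0, 0, 0, 0],
  [0.8, 0.7, 0, 0, 0, 0, 0],
  [0.8, 0.7, 0, 0, 0, 0, 0],
])

```text
clock: 13.85
eef_pos: [0.5875, 0.2385, 0.2122]
ee_rot: [146.7, -0.0, 104.6]
wrist_force: [-0.4, -0.0, 5.8]
gripper_width: 0.126
```

>>> play_rows([
  [0.8, 0.3, 0, 0, 0, 0, 0],
  [0.8, 0.7, 0, 0, 0, 0, 0],
  [0.8, 0.7, 0, 0, 0, 0, 0],
])

```text
clock: 14.1
eef_pos: [0.5856, 0.2453, 0.2121]
ee_rot: [146.7, -0.0, 104.6]
wrist_force: [0.0, -0.9, 6.4]
gripper_width: 0.124
```

>>> play_rows([
  [0.8, 0.3, 0, 0, 0, 0, 0],
  [0.8, 0.7, 0, 0, 0, 0, 0],
  [0.8, 0.7, 0, 0, 0, 0, 0],
])

```text
clock: 14.35
eef_pos: [0.5827, 0.2522, 0.2105]
ee_rot: [146.8, -0.1, 104.6]
wrist_force: [-0.7, 5.6, 4.2]
gripper_width: 0.123
```

```bash
python3 -c "
from st import *
st()"
```

```text
F xyz rail 0.74 5.58 4.21 M 0.56 -0.32 0.76 | tcp x,y,z mm -44.4 44.2 210.5 open mm 10.5 [ 1.468e+02 -1.000e-01  1.046e+02]
```

>>> play_rows([
  [0.8, 0.3, 0, 0, 0, 0, 0],
  [0.8, 0.7, 0, 0, 0, 0, 0],
  [0.8, 0.7, 0, 0, 0, 0, 0],
])

```text
clock: 14.6
eef_pos: [0.578, 0.2579, 0.2063]
ee_rot: [147.3, 0.0, 104.6]
wrist_force: [-0.7, 1.2, -2.9]
gripper_width: 0.123
```

```bash
python3 -c "
from st import *
st()"
```

```text
F xyz rail -0.39 1.37 -2.92 M 0.21 0.81 0.2 | tcp x,y,z mm -47.5 50.9 206.3 open mm 10.5 [147.3   0.  104.6]
```

>>> play_rows([
  [0.8, 0.2, 0.03, 0.14, 0, 0, 0],
  [0.8, 0.3, 0.06, 0.28, 0, 0, 0],
  [0.8, 0.3, 0.06, 0.28, 0, 0, 0],
  [0.8, 0.3, 0.06, 0.28, 0, 0, 0],
])

```text
clock: 14.93
eef_pos: [0.5806, 0.2614, 0.206]
ee_rot: [147.1, -0.0, 104.6]
wrist_force: [-0.6, 0.3, -4.8]
gripper_width: 0.122
```

```bash
python3 -c "
from st import *
st();shots('g')"
```

```text
F xyz rail -0.5 0.41 -4.84 M 0.05 0.97 -0.02 | tcp x,y,z mm -44.0 53.5 206.0 open mm 10.4 [147.1  -0.  104.6]
```

View pics/g_w.png

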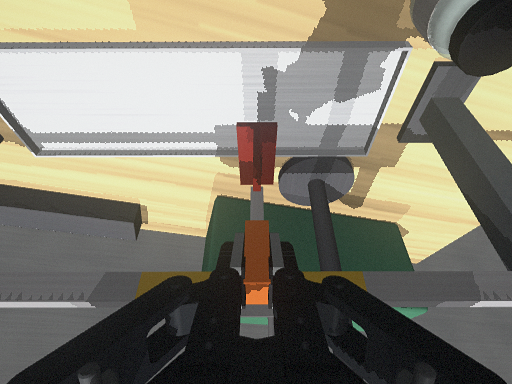

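View pics/g_side.png

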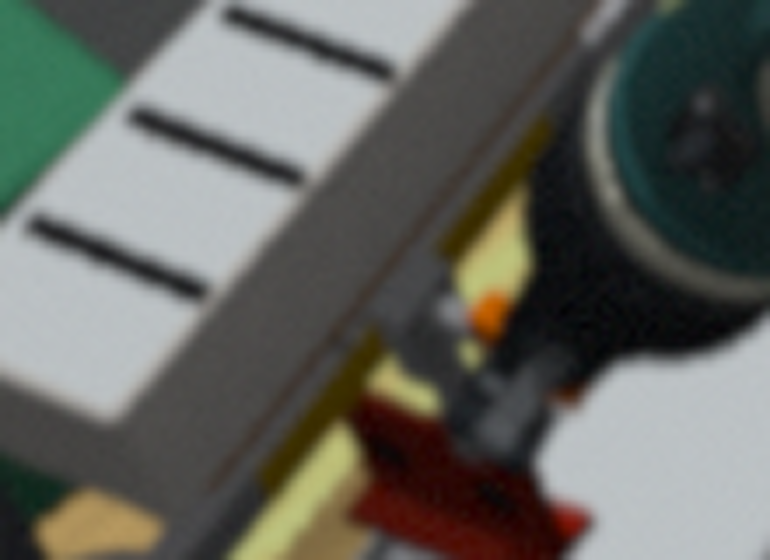

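>>> play_rows([
  [0.8, 0, -0.06, 0.09, 0, 0, 0],
  [0.8, 0, -0.11, 0.17, 0, 0, 0],
  [0.8, 0, -0.11, 0.17, 0, 0, 0],
  [0.8, 0, -0.11, 0.17, 0, 0, 0],
])

```text
clock: 15.42
eef_pos: [0.5814, 0.2619, 0.2055]
ee_rot: [147.0, -0.0, 104.6]
wrist_force: [0.6, -0.3, -5.6]
gripper_width: 0.124
```

```bash
python3 -c "
from st import *
st()"
```

```text
F xyz rail 0.54 -0.47 -5.59 M 0.0 1.0 -0.02 | tcp x,y,z mm -43.2 53.8 205.5 open mm 10.6 [147.   -0.  104.6]
```

>>> play_rows([
  [0.8, 0, -0.05, 0.08, 0, 0, 0],
  [0.8, 0, -0.05, 0.08, 0, 0, 0],
  [0.8, 0, -0.05, 0.08, 0, 0, 0],
  [0.8, 0, -0.05, 0.08, 0, 0, 0],
])

```text
clock: 15.75
eef_pos: [0.5815, 0.262, 0.2049]
ee_rot: [146.9, -0.0, 104.6]
wrist_force: [-0.9, -1.2, -3.5]
gripper_width: 0.124
```

```bash
python3 -c "
from st import *
st()"
```

```text
F xyz rail -1.19 -0.95 -3.52 M -0.09 1.0 -0.02 | tcp x,y,z mm -43.0 53.9 204.9 open mm 10.6 [146.9  -0.  104.6]
```

>>> play_rows([
  [0.8, 0, -0.05, 0.08, 0, 0, 0],
  [0.8, 0, -0.05, 0.08, 0, 0, 0],
  [0.8, 0, -0.05, 0.08, 0, 0, 0],
  [1.4, 0, -0.05, 0.08, 0, 0, 0],
  [1.8, 0, -0.05, 0.08, 0, 0, 0],
  [2.4, 0, -0.05, 0.08, 0, 0, 0],
  [3.0, 0, -0.05, 0.08, 0, 0, 0],
  [3.0, 0, -0.05, 0.08, 0, 0, 0],
])

```text
clock: 16.42
eef_pos: [0.5822, 0.2623, 0.2048]
ee_rot: [146.8, -0.1, 104.6]
wrist_force: [0.7, 0.0, -0.6]
gripper_width: 0.353
```

```bash
python3 -c "
from st import *
st();shots('i')"
```

```text
F xyz rail 0.73 -0.19 -0.56 M 0.0 0.27 -0.04 | tcp x,y,z mm -42.3 54.0 204.8 open mm 30.1 [ 1.468e+02 -1.000e-01  1.046e+02]
```

View pics/i_w.png

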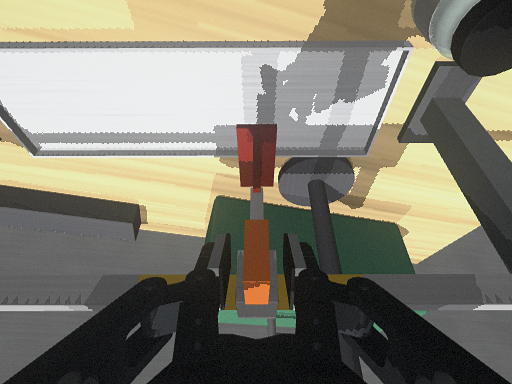

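View pics/i_side.png

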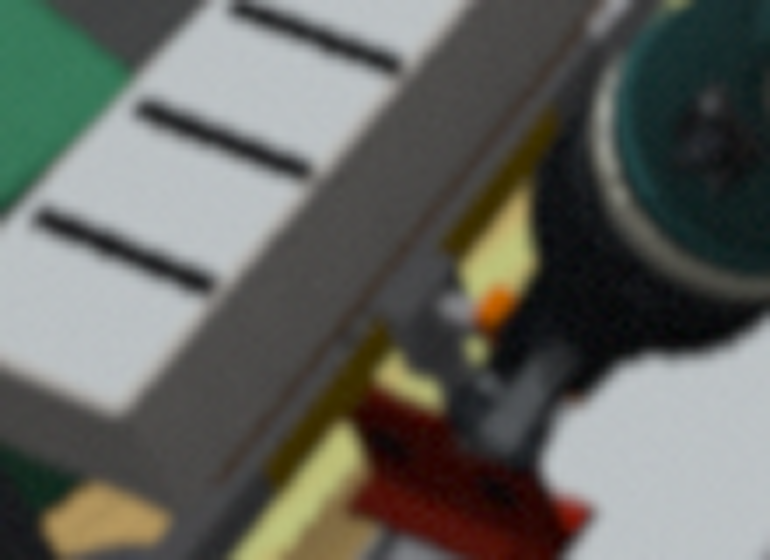

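>>> play_rows([
  [3.5, 0, 0, -0.5, 0, 0, 0],
  [3.5, 0, 0, -1.5, 0, 0, 0],
  [3.5, 0, 0, -3, 0, 0, 0],
  [3.5, 0, 0, -5, 0, 0, 0],
  [3.5, 0, 0, -7.5, 0, 0, 0],
  [3.5, 0, 0, -10, 0, 0, 0],
  [3.5, 0, 0, -12, 0, 0, 0],
  [3.5, 0, 0, -12, 0, 0, 0],
])

```text
clock: 17.23
eef_pos: [0.5188, 0.2462, 0.3112]
ee_rot: [146.4, -0.2, 104.7]
wrist_force: [1.1, 0.5, 1.7]
gripper_width: 0.408
```

Run:
```python
from st import *
st()
for n in("side","top","wrist"):
    f=grab_frame(n);im=f["img"][:,:,::-1].copy();cv2.imwrite(f"pics/j_{n}.png",im)
    for y in(.05,.052):
        print(n,[proj(f,mid+Y*y+X*-.055+[0,0,dz]).round(1).tolist() for dz in(.001,-.007)])
    h=cv2.cvtColor(f["img"],cv2.COLOR_RGB2HSV);m=cv2.inRange(h,(6,150,60),(22,255,255));c=cv2.connectedComponentsWithStats(m)
    for i in range(1,c[0]):
        if c[2][i,4]>25:print(n,c[2][i],c[3][i])
```

```text
F xyz rail 1.2 0.25 1.73 M -0.02 0.23 -0.04 | tcp x,y,z mm -107.7 54.6 311.2 open mm 34.9 [146.4  -0.2 104.7]
side [[159.7, 223.1], [160.4, 225.2]]
side [[159.2, 223.8], [159.9, 226.0]]
side [427  30  21   9  80] [435.225  34.25 ]
side [355 112   9  15 101] [359.06930693 118.93069307]
side [331 119   9  16  97] [334.84536082 126.45360825]
side [150 218  17  15 161] [157.9689441  224.97515528]
top [[171.2, 179.2], [171.6, 179.8]]
top [[170.6, 179.4], [171.0, 180.0]]
top [330 144  11   9  59] [334.94915254 147.62711864]
top [168 174   7  12  52] [170.84615385 179.34615385]
top [343 199   9  12  53] [346.9245283  204.20754717]
top [367 209   8  11  53] [370.50943396 214.0754717 ]
wrist [[250.8, 192.9], [250.9, 186.0]]
wrist [[253.0, 192.8], [253.1, 186.0]]
wrist [250 165  13  49 629] [256.02384738 189.30524642]
wrist [269 207  56  15 682] [296.43548387 214.10997067]
wrist [193 208  51  15 388] [223.97680412 215.19845361]
wrist [269 223  12   6  44] [272.93181818 226.04545455]
wrist [343 257  33   5  97] [359.81443299 259.09278351]
wrist [227 261  46   1  46] [249.5 261. ]
```

View pics/j_wrist.png

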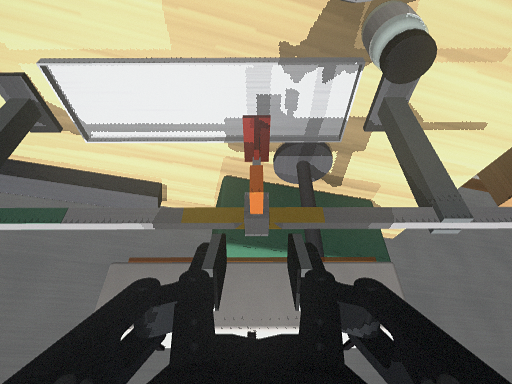

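View pics/j_side.png

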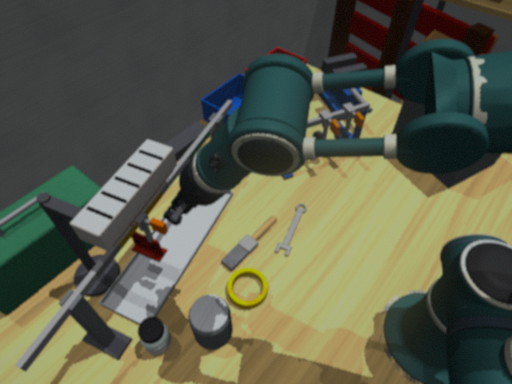

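Run:
```python
from st import *
st()
im=cv2.imread("pics/j_wrist.png")[150:245,200:320];cv2.imwrite("pics/j_wz.png",cv2.resize(im,None,fx=6.5,fy=6.2,interpolation=2))
f=grab_frame("side");im=f["img"][:,:,::-1][195:275,110:205];cv2.imwrite("pics/j_sz.png",cv2.resize(im,None,fx=7.5,fy=7.4,interpolation=2))
```

```text
F xyz rail -1.01 -0.03 -0.08 M 0.03 0.21 0.01 | tcp x,y,z mm -108.7 54.1 304.4 open mm 35.3 [ 1.469e+02 -1.000e-01  1.046e+02]
```

View pics/j_wz.png

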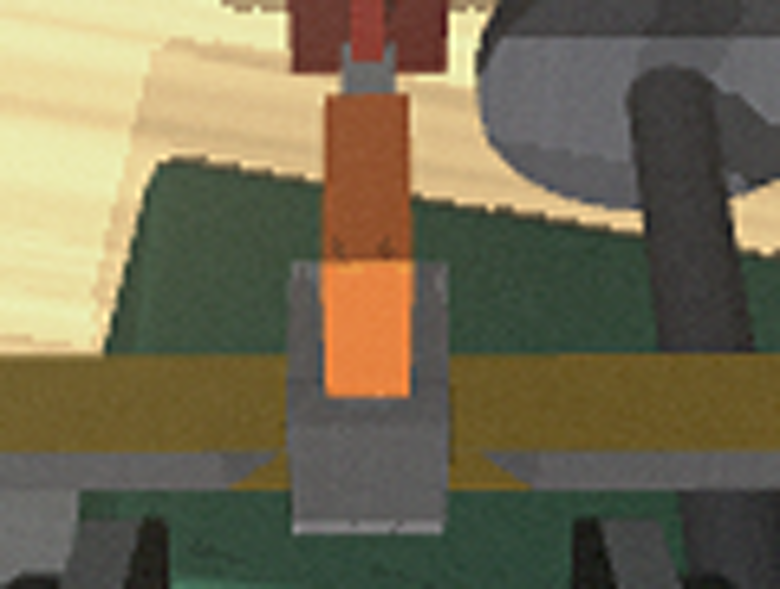

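View pics/j_sz.png

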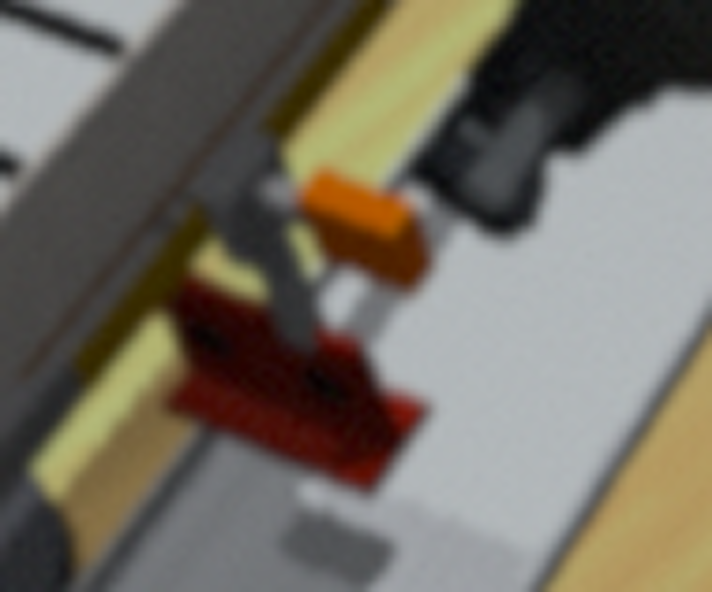

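The close-up shows the hook centred between the two notch slopes (notch edges at about x 235 and 530, hook at 290 to 448), with the fingers clear. I'll let it settle, check once more and hand in.

>>> play_rows([
  [3.5, 0, 0, -1, 0, 0, 0],
  [3.5, 0, 0, -2, 0, 0, 0],
  [3.5, 0, 0, -3, 0, 0, 0],
  [3.5, 0, 0, -3, 0, 0, 0],
  [3.5, 0, 0, -3, 0, 0, 0],
  [3.5, 0, 0, -3, 0, 0, 0],
  [3.5, 0, 0, -3, 0, 0, 0],
  [3.5, 0, 0, -3, 0, 0, 0],
])

```text
clock: 18.1
eef_pos: [0.5023, 0.2411, 0.3289]
ee_rot: [147.0, -0.0, 104.6]
wrist_force: [-1.3, -0.4, -0.4]
gripper_width: 0.409
```

Run:
```python
from st import *
st();r=[]
for k in range(2):
    f=grab_frame("wrist");h=cv2.cvtColor(f["img"],cv2.COLOR_RGB2HSV);m=cv2.inRange(h[120:215,230:290],(6,150,60),(22,255,255));r.append([float(m.nonzero()[0].mean()),float(m.nonzero()[1].mean())])
print(r);f=grab_frame("wrist")
cv2.imwrite("pics/k_w.png",f["img"][:,:,::-1])
print(job_done())
```

```text
F xyz rail -1.39 -0.03 -0.35 M -0.02 0.24 0.02 | tcp x,y,z mm -125.0 54.0 328.9 open mm 35.0 [147.   -0.  104.6]
[[73.34983498349835, 29.38063806380638], [73.48415300546448, 29.579234972677597]]
the job is handed in; nothing more can be done
None
```

View pics/k_w.png

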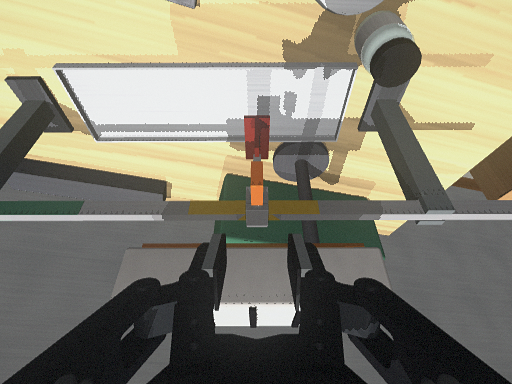

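The red carrier is hanging free in the notch under the lamp, and I handed the job in at about 18 s of the 58 s allowed. `job_done()` gave no verdict.

**What I did:**
- I gripped the tab with the gripper leaning back 33°, raised the carrier 36 mm off the trestle and drew it back 90 mm.
- I lowered it onto the rail at about the middle of the green strip, then slid it along with a light downward press until it started to drop into the notch. That happened about 12 mm before the middle of the yellow strip.
- I led it down to about 7.3 mm below the rail's top, let go, and backed off about 150 mm along the tool axis.

**Last checks:**
- The last wrist close-up shows the hook sitting between the notch's two sloping sides, roughly centred and upright. By my estimate it is within a few mm of the middle of the yellow strip.
- Between the last two wrist pictures the tab stayed put to within about 0.2 pixel. The wrist force was about 1 N, close to its usual noise.
- Contact with the lamp was not measured separately, but wrist force was checked only after each move and never rose above about 12 N in those readings. The other two tabs are at the same pixels as at the start. The tin, jar, tape, spanner and brush were never approached, but I did not re-measure them.

**Disagreements along the way:**
- Finding points across the two fixed views put heights about 4–6 mm too low, so I relied on the given heights instead.
- The midpoint between the rail's ends was about 21 mm from the true middle. I corrected this using the posts and the coloured strips.

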